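Rack the test tiles under the keyed keeper

ROBOT

A 6-joint arm with a two-finger parallel gripper is mounted at the origin on a cart in front of the work surface, level with it; the furniture and walls round the work are solid. World frame = base frame: x ahead of the robot, y to its left, z up, the work surface at z = 0. Lengths are in m, angles in degrees, forces in N, time in s.
With the tool pointing down it reaches from about 0.375 to 0.9 m from the base axis. Payload 3.1 kg.
Tool frame: the origin (TCP) lies at the very end of the fingers, on their centre line; the grasp point (between the pads) lies 19 mm behind it; z points along the fingers, y is the direction in which the jaws open and shut (so a half turn about z gives the same grasp; the last joint's range is limited). The gripper opens to 87 mm and grips with 3 to 60 N. Pads are 19 mm wide; open, the fingers measure 117 mm over their backs; the gripper's body (75 mm by 190 mm) begins 51 mm behind the grasp point.
Start: joints at [-87.233, 30.224, 82.088, -0, 67.689, -10.227], TCP at [0.141, -0.609, 0.223] pointing down, gripper open.
Joint ranges: [-176.69, 176.69], [-43.24, 126.21], [12.49, 139.97], [-82, 262], [0, 151.66], [-163.58, 163.58]. Speed limits (degrees/s): [159.86, 159.86, 180, 180, 180, 180].

INTERFACE

Orientations are given as a 3x3 rotation matrix whose columns are the frame's x, y, z axes.
In Python, from rig import read_state, capture, hand_in gives the robot as it stands. The module is installed in compiled form; this text tells all that it offers.
- The arm moves only by the tool send_rows, never from a script. Its argument "moves" is one flat list of numbers, 7 for each row, row after row: the turn, a rotation vector about the world's x, y, z in degrees, then the shift along the world's x, y, z in cm, then the gripper's target within -1 to 1 (fully open at 1, half-way at 0, shut at -1). In form: [rx, ry, rz, tx, ty, tz, hand, rx, ry, rz, tx, ty, tz, hand, ...]. A call has 1 to 20 rows; each row shifts and turns the commanded pose from where the row before left it; what a row does not reach is not made up. A row lasts 1/10 s, in which the tool goes at most 50 mm and 8.59 degrees, less where a joint would pass 70% of its speed; a pose out of reach is approached as far as the arm can. A call with a gripper value outside its range is refused whole. The fingers move at their own pace and stop on an object; the grip force is fixed at half the most. Time passes only in rows, so rows that do not move let the fingers close. It gives the time, the measured TCP pose, the force and the opening at its end, in the units of the state.
- read_state(): the state, without advancing time (a new reading comes with each control period).
- capture(name): name is "side" or "top" or "wrist"; returns a dict with "pixels" (420x560x3 uint8, red, green, blue), "vertical_fov" (degrees; the focal length in pixels is half the picture's height over the tangent of half this angle, whatever the lens; pixels are square), "cx", "cy" (the principal point, pixels), "rvec" (rotation vector, rad) and "tvec" (3), from world to camera coordinates, as OpenCV has them. Camera axes: x right, y down, z forward; pixel columns grow to the right and rows downward; lengths in m; the calibration is good to about 2 mm. A picture is of the moment at which its call begins. There is no depth.
- hand_in(): hands the job in, once; it reports no verdict.
The state is a dict: "time_s": time; "joint_positions": joint angles; "qvel": joint speeds; "tau": joint torques, N m; "position": TCP position; "tcp_rot": TCP orientation; "force": force on the tool from outside, world axes, zero at the start; "moment": the same for the moment, N m; "opening": opening from 0.0 (shut) to 1.0 (fully open).
Only numpy, scipy, OpenCV 4.12 (cv2) and the standard library are available. Lean on these libraries where they do the work, as an engineer would, in place of code of your own. Each camera call takes 0.05 s, during which the arm holds its last target.

TASK

Take the key from its wooden stand, put its D-shaped shaft into the bore of the drying rack's hub and turn it until it drops fully home, then turn it to swing the keeper arm well clear of the shelf. Stack all the clay tiles flat on one another on the inclined shelf, lengthwise up the slope and centred, each with its end right against the backstop. Then swing the keeper fully back over the stack, leave the key home in the hub, and do not knock the two small pots or the black clip by the work about.

Things in the scene. Friction and masses are not known exactly. Their poses are not given: they have to be found in the camera images.
- drying_rack: fixed drying rack: grey base plate 125 x 250 x 12 mm that carries the inclined shelf at its left and the hub's column at its right. Origin on the table below the shelf; x points up the slope (away from the robot at yaw 0), y to the left, z up
- shelf: inclined aluminium shelf of the rack, 20 degrees, low end nearest the robot; face 117 mm long, 100 wide, no side walls. Origin on the face at the middle of the backstop's foot, 32 mm above the table; x up the slope, y across, z normal to it. The backstop is a lip across the low end, 42 mm high. A tile in place has its origin at x = 0.035, y = 0; it will not slide down by itself
- hub_top (a point): centre of the top rim of the keeper's upright steel hub, 44 mm across, rim 126 mm above the table, 150 mm right of the shelf's centre line. Round bore 24.2 mm across, 35 mm deep; from 14 mm below the rim down, a brass key with a flat 7.2 mm from the axis fills one side (D-shaped bore). Frame turns with the keeper
- bore_ledge (a point): point on the hub's axis 14 mm below its rim, where a wrongly turned shaft stops; a right one drops 16 mm more. The side on which the bore's flat lies is not reported: at joint 0 it is 0.1 to 1.1 rad anticlockwise from above of the rack's x axis, and it turns with the keeper. The shaft's flat must face it within about 0.1 rad. A clutch lets the brass key slip at 0.5 N m
- keeper (a joint): angle of the keeper, rad: steel arm on the hub, 14 mm wide, reaching 195 mm, underside 110 mm above the table. 0 (stop): straight across over the shelf; grows to 1.4 (stop) as it swings clockwise from above, away from the robot. Starts at 0 to 0.12, stays where left, turns at 0.12 N m; clear: above 1.0, back: below 0.12. The key has about 0.5 rad of play, so turn until this reads right
- key: loose key, 0.12 kg, upright in its stand: D-shaped steel shaft 22 mm across, 30 mm long, foot chamfered 2 mm, its flat 6.5 mm from the axis on the key's +x side; then a collar 34 mm across, 5 mm thick; then a black paddle handle 38 (x) x 12 (y) x 32 (z) mm, top 67 mm above the foot. Origin at the centre of the shaft's foot, z up
- key_collar (a point): centre of the underside of the key's collar, 30 mm above its foot; it lies on the hub's rim (coincides with hub_top) when the key is fully home
- key_stand: fixed wooden block 56 x 56 x 36 mm with a plain round hole 28 mm across in which the key stands, its collar on the block's top; origin under its centre
- tile_1: flat fired-clay test tile, 70 x 40 x 11 mm (x, y, z), 0.08 kg, lying flat on the table; origin at the centre of its underside, x along its length; all tiles are alike and both faces are the same; three or four are present; an absent one reads None
- tile_2: flat fired-clay test tile, 70 x 40 x 11 mm (x, y, z), 0.08 kg, lying flat on the table; origin at the centre of its underside, x along its length; all tiles are alike and both faces are the same; three or four are present; an absent one reads None
- tile_3: flat fired-clay test tile, 70 x 40 x 11 mm (x, y, z), 0.08 kg, lying flat on the table; origin at the centre of its underside, x along its length; all tiles are alike and both faces are the same; three or four are present; an absent one reads None
- tile_4: flat fired-clay test tile, 70 x 40 x 11 mm (x, y, z), 0.08 kg, lying flat on the table; origin at the centre of its underside, x along its length; all tiles are alike and both faces are the same; three or four are present; an absent one reads None
- pot_a: small white lidded pot, 38 mm across, 58 high; a bystander, origin under its centre
- pot_b: small white lidded pot, 36 mm across, 42 high; a bystander, origin under its centre
- clip_a: small black moulded end piece, 24 x 36 x 19 mm; a bystander, origin under its centre
Things that resemble listed ones, but are neither listed nor needed, are in the scene too. What is shaped like the tile_1 but yellow is not meant.

How it is judged (in metres and radians):
On the way, in this order (a step that is already met when the one before it is completed fails the run):
1. the key is fully home in the hub while the keeper still lies over the shelf (distance between key_collar and hub_top below 0.005 m and angle between key's own z axis and vertical below 0.1 rad and value of joint keeper below 0.5 rad), for 0.2 s.
2. the keeper is swung well clear with the key in the hub (distance between key_collar and hub_top below 0.005 m and angle between key's own z axis and vertical below 0.1 rad and value of joint keeper above 1 rad), for 0.2 s.
3. all tiles are stacked against the backstop, with the keeper still swung clear (x of tile_1 in the frame of shelf between 0.031 and 0.0395 m and y of tile_1 in the frame of shelf between -0.012 and 0.012 m and z of tile_1 in the frame of shelf between -0.004 and 0.05 m and angle between the z axis of each of tile_1, tile_2, tile_3, tile_4 and the z axis of shelf, either way round below 0.07 rad and angle between the x axis of each of tile_1, tile_2, tile_3, tile_4 and the x axis of shelf, either way round below 0.12 rad and x of tile_2 in the frame of shelf between 0.031 and 0.0395 m and y of tile_2 in the frame of shelf between -0.012 and 0.012 m and z of tile_2 in the frame of shelf between -0.004 and 0.05 m and x of tile_3 in the frame of shelf between 0.031 and 0.0395 m and y of tile_3 in the frame of shelf between -0.012 and 0.012 m and z of tile_3 in the frame of shelf between -0.004 and 0.05 m and x of tile_4 in the frame of shelf between 0.031 and 0.0395 m and y of tile_4 in the frame of shelf between -0.012 and 0.012 m and z of tile_4 in the frame of shelf between -0.004 and 0.05 m and value of joint keeper above 0.9 rad), for 0.2 s.
At the end, for the whole second after the job is handed in: every tile present lies flat on the shelf's stack, lengthwise up the slope within 0.12 rad, within 12 mm of the centre line, end within 4.5 mm of the backstop; keeper back over them (below 0.12 rad); key's collar within 5 mm of the hub's rim; all at rest (x of tile_1 in the frame of shelf between 0.031 and 0.0395 m and y of tile_1 in the frame of shelf between -0.012 and 0.012 m and z of tile_1 in the frame of shelf between -0.004 and 0.05 m and angle between the z axis of each of tile_1, tile_2, tile_3, tile_4 and the z axis of shelf, either way round below 0.07 rad and angle between the x axis of each of tile_1, tile_2, tile_3, tile_4 and the x axis of shelf, either way round below 0.12 rad and x of tile_2 in the frame of shelf between 0.031 and 0.0395 m and y of tile_2 in the frame of shelf between -0.012 and 0.012 m and z of tile_2 in the frame of shelf between -0.004 and 0.05 m and x of tile_3 in the frame of shelf between 0.031 and 0.0395 m and y of tile_3 in the frame of shelf between -0.012 and 0.012 m and z of tile_3 in the frame of shelf between -0.004 and 0.05 m and x of tile_4 in the frame of shelf between 0.031 and 0.0395 m and y of tile_4 in the frame of shelf between -0.012 and 0.012 m and z of tile_4 in the frame of shelf between -0.004 and 0.05 m and distance between key_collar and hub_top below 0.005 m and angle between key's own z axis and vertical below 0.1 rad and value of joint keeper below 0.12 rad and linear speed of each of tile_1, tile_2, tile_3, tile_4 below 0.02 m/s); the robot touches nothing.
It fails at once if the bystander pot_a is knocked more than 5 cm away (distance of pot_a from where it was at the start of the episode above 0.05 m).
It fails at once if the bystander pot_b is knocked more than 5 cm away (distance of pot_b from where it was at the start of the episode above 0.05 m).
It fails at once if the bystander clip_a is knocked more than 5 cm away (distance of clip_a from where it was at the start of the episode above 0.05 m).
Of tile_1, tile_2, tile_3, tile_4 only 3 to 4 are there at a start; the rules pass over those that are not, and their reading is None.
At some moment in a run one of tile_1, tile_2, tile_3, tile_4 may be knocked a few centimetres aside while the robot is not near it.
It also fails if it takes over 210 s, if anything falls off the work surface, if the arm or the gripper's body presses on something with over 40 N, if the wrist force passes 120 N, or if a joint passes its speed limit or range.

## Working session

There is one attempt and no reset: what is moved stays moved. The work goes in short steps, Python scripts to look and compute and a tool call to move; the robot and the scene stay as the last step left them, time stands still between calls to the robot, and variables do not carry over. Pictures are saved under pics/ and viewed, and the job is handed in when it is done.

Besides the shell and the picture viewer there is one more tool, called after "Emit:" in YAML: its name, and indented under it one key for each argument. send_rows: Moves the arm, as the interface text tells. Its arguments: {"type":"object","properties":{"moves":{"type":"array","items":{"type":"number"}}},"required":["moves"]}

```bash
mkdir -p pics; ls; cat > h.py <<'E'
import numpy as np, cv2, json
from rig import read_state, capture, hand_in
def cap(name,fn=None,crop=None,scale=1):
    c=capture(name)
    im=c["pixels"][:,:,::-1].copy()
    if fn:
        np.savez('pics/'+fn+'.npz',**{k:np.array(v) for k,v in c.items()})
        o=im
        if crop: o=o[crop[1]:crop[3],crop[0]:crop[2]]
        if scale!=1:o=cv2.resize(o,None,fx=scale,fy=scale,interpolation=cv2.INTER_CUBIC)
        cv2.imwrite('pics/'+fn+'.png',o)
    return c
def load(fn):
    d=np.load('pics/'+fn+'.npz'); return {k:d[k] for k in d.files}
def K(c):
    f=210/np.tan(np.radians(float(c["vertical_fov"]))/2)
    return f,float(c["cx"]),float(c["cy"])
def proj(c,P):
    f,cx,cy=K(c);R=cv2.Rodrigues(np.array(c["rvec"],float).reshape(3))[0];t=np.array(c["tvec"],float).reshape(3)
    p=np.atleast_2d(P)@R.T+t
    return np.c_[cx+f*p[:,0]/p[:,2],cy+f*p[:,1]/p[:,2]]
def ray(c,uv,z):
    f,cx,cy=K(c);R=cv2.Rodrigues(np.array(c["rvec"],float).reshape(3))[0];t=np.array(c["tvec"],float).reshape(3)
    uv=np.atleast_2d(uv); C=-R.T@t
    d=np.c_[(uv[:,0]-cx)/f,(uv[:,1]-cy)/f,np.ones(len(uv))]@R
    return C+d*((z-C[2])/d[:,2])[:,None]
def crop(fn,out,box,s):
    im=load(fn)["pixels"][:,:,::-1][box[1]:box[3],box[0]:box[2]]
    cv2.imwrite('pics/'+out+'.png',cv2.resize(im,None,fx=s,fy=s,interpolation=cv2.INTER_CUBIC))
def st():
    s=read_state(); print(s["time_s"],np.round(s["position"],4),np.round(s["tcp_rot"],3).tolist(),'F',np.round(s["force"],1),'M',np.round(s["moment"],2),'op',round(s["opening"],3),'j',np.round(s["joint_positions"],1))
E
python3 - <<'E'
from h import *
for n in("top","side","wrist"):
    c=cap(n,n+'0',None,1.4); R=cv2.Rodrigues(np.array(c["rvec"],float))[0]; print(n,c["vertical_fov"],c["cx"],c["cy"],-R.T@np.array(c["tvec"]),R[2])
st()
E
```

```text
pics
top 54.5873175650726 276.60095987264145 213.5312881568028 [0.38082222 0.09245698 1.38658008] [ 1.06753492e-01 -6.93420113e-04 -9.94285277e-01]
side 45.73157313504655 278.7188630089909 205.56033244307685 [0.30666588 1.63995934 1.23768594] [ 0.10059441 -0.79962195 -0.59201815]
wrist 68.38325089343341 281.96619964659163 207.69141788052607 [ 0.21581218 -0.59148345  0.38197032] [-0.27268738 -0.06135101 -0.96014459]
0.15 [ 0.1406 -0.6084  0.2218] [[0.974, 0.225, -0.0], [0.225, -0.974, 0.002], [0.0, -0.002, -1.0]] F [-0.5  0.3 -0.9] M [-0.03 -0.01  0.01] op 0.996 j [-87.2  30.3  82.1  -0.   67.7 -10.2]
```

View pics/top0.png

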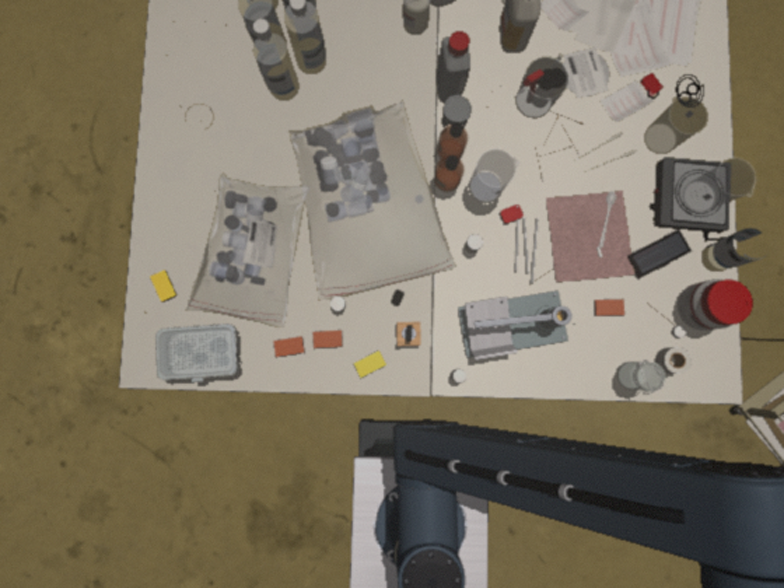

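View pics/side0.png

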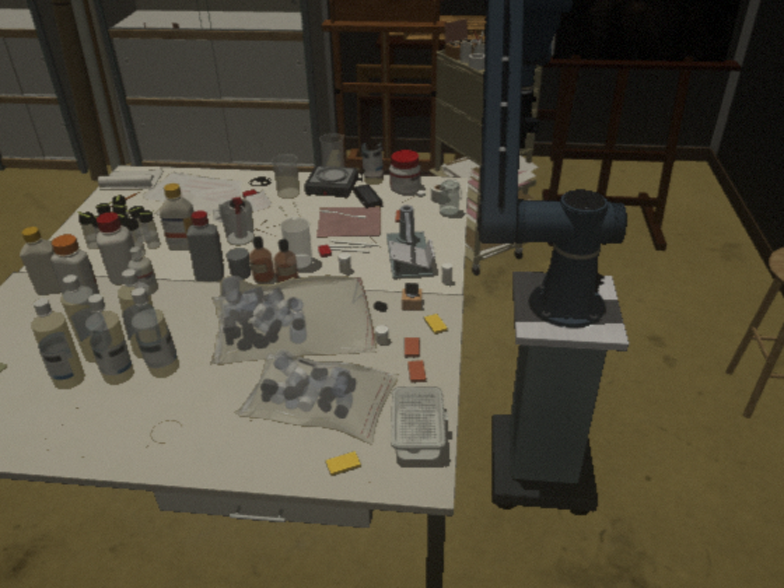

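View pics/wrist0.png

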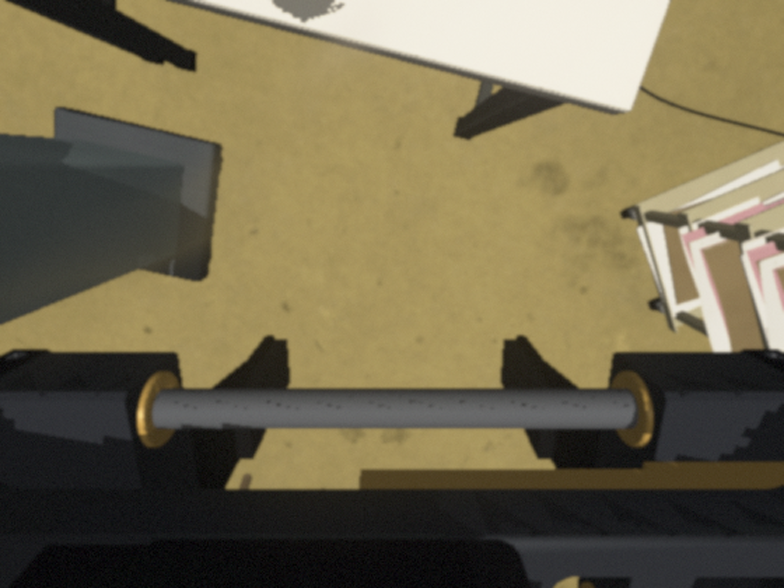

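```bash
python3 - <<'E'
from h import *
crop('top0','t0a',(180,190,320,280),5.5)
crop('top0','t0b',(310,190,500,285),4.2)
crop('side0','s0a',(230,110,350,290),3.3)
c=load('top0')
for n,u in dict(t1=(289,347),t2=(328,340),t3=(609,308),yel=(370,364),yel2=(162,286),stand=(409,335),clip=(397,297),sq=(512,214),potA=(338,305),potB=(474,243),potC=(458,376),potD=(679,331),hub=(562,315)).items():
    print(n,np.round(ray(c,np.array(u)/1.4,0.01 if n!='hub' else .126)[0],3))
E
```

```text
t1 [0.406 0.325 0.01 ]
t2 [0.425 0.232 0.01 ]
t3 [ 0.521 -0.448  0.01 ]
yel [0.371 0.129 0.01 ]
yel2 [0.545 0.64  0.01 ]
stand [0.443 0.037 0.01 ]
clip [0.534 0.068 0.01 ]
sq [ 0.748 -0.211  0.01 ]
potA [0.511 0.211 0.01 ]
potB [ 0.673 -0.118  0.01 ]
potC [ 0.348 -0.083  0.01 ]
potD [ 0.47  -0.616  0.01 ]
hub [ 0.491 -0.297  0.126]
```

View pics/t0a.png

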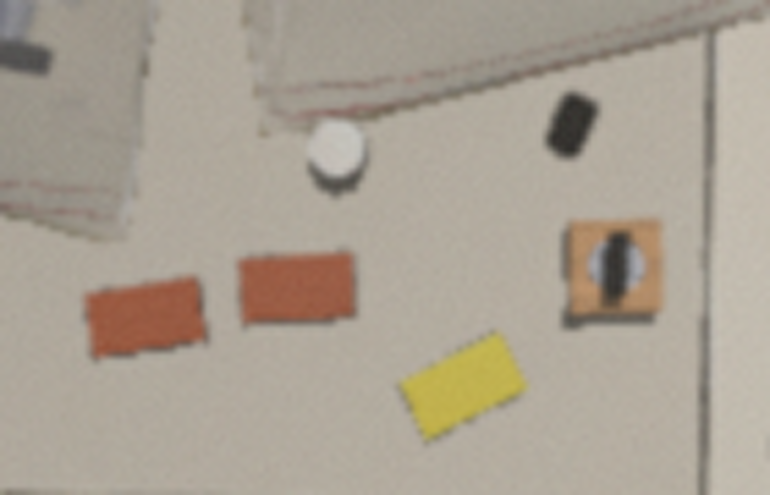

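View pics/t0b.png

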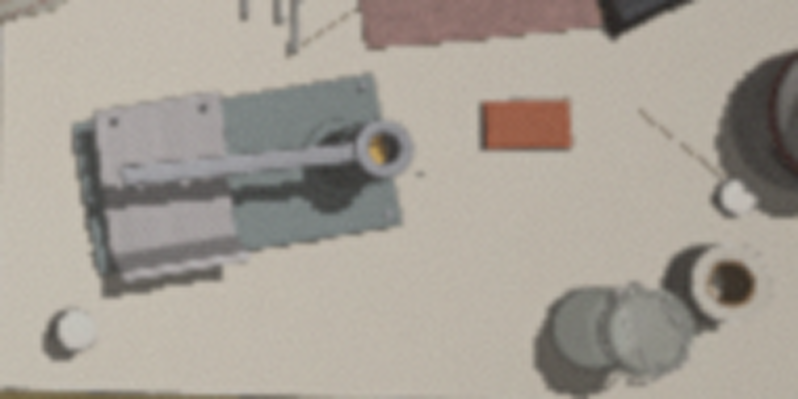

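View pics/s0a.png

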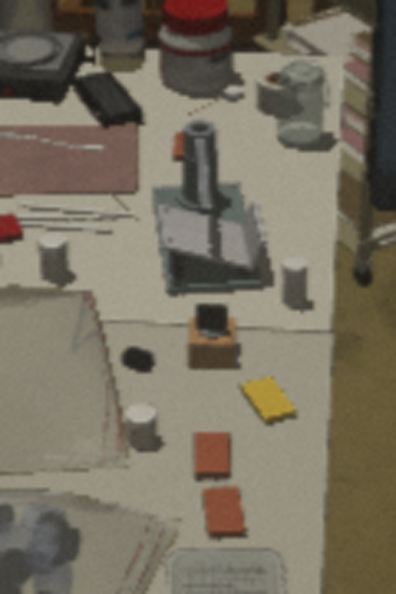

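Emit:
send_rows:
  moves: [0, 0, 0, 1, 1.1, 0.8, 1, 0, 0, 0, 2, 2.2, 0.8, 1, 0, 0, 0, 2, 2.2, 0.8, 1, 0, 0, 0, 2, 2.2, 0.8, 1, 0, 0, 0, 2, 2.2, 0.8, 1, 0, 0, 0, 2, 2.2, 0.8, 1, 0, 0, 0, 2, 2.2, 0, 1, 0, 0, 0, 2, 2.2, 0, 1, 0, 0, 0, 2, 2.2, 0, 1, 0, 0, 0, 2, 2.2, 0, 1, 0, 0, 0, 2, 2.2, 0, 1, 0, 0, 0, 2, 2.2, 0, 1, 0, 0, 0, 2, 2.2, 0, 1, 0, 0, 0, 2, 2.2, 0, 1, 0, 0, 0, 1, 1.1, 0, 1, 0, 0, 0, 0, 0, 0, 1, 0, 0, 0, 0, 0, 0, 1]

```text
time_s: 1.85
position: [0.4203, -0.3011, 0.2708]
tcp_rot: [[0.974, 0.226, -0.0], [0.226, -0.974, -0.001], [-0.001, 0.001, -1.0]]
force: [0.6, 0.5, -0.1]
opening: 0.999
```

```bash
python3 - <<'E'
from h import *
st()
cap('wrist','w1',None,1.4)
c=load('w1');print(proj(c,[.491,-.297,.126])*1.4)
E
```

```text
1.85 [ 0.4203 -0.3011  0.2708] [[0.974, 0.226, -0.0], [0.226, -0.974, -0.001], [-0.001, 0.001, -1.0]] F [ 0.6  0.5 -0.1] M [ 0.01 -0.03  0.03] op 0.999 j [-48.   18.5  94.   -0.   67.4  29. ]
[[411.74775568 175.84112228]]
```

View pics/w1.png

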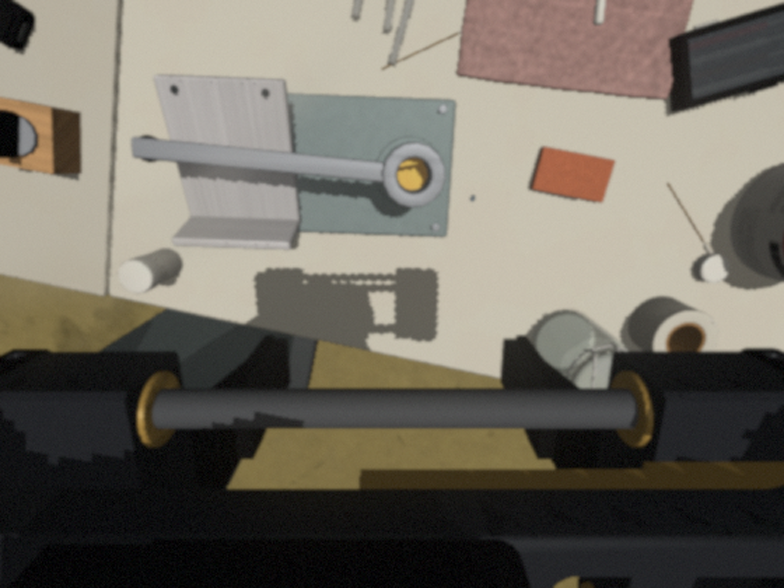

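```bash
python3 - <<'E'
from h import *
crop('w1','w1a',(255,85,335,165),8)
E
```

```text
(no output)
```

View pics/w1a.png

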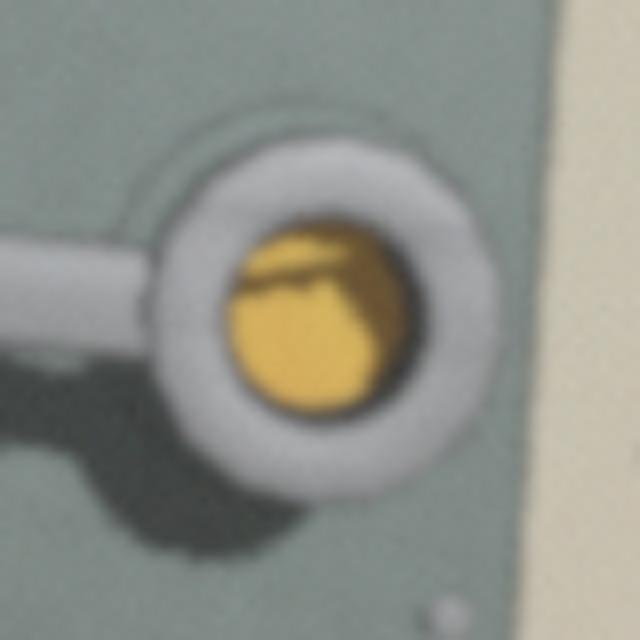

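Emit:
send_rows:
  moves: [0, 0, 0, 0, 0, -2, 1, 0, 0, 0, 0, 0, -2, 1, 0, 0, 0, 0, 0, -2, 1, 0, 0, 0, 0, 0, -2, 1, 0, 0, 0, 0, 0, -2, 1, 0, 0, 0, 0, 0, 0, 1, 0, 0, 0, 0, 0, 0, 1]

```text
time_s: 2.6
position: [0.42, -0.3019, 0.1706]
tcp_rot: [[0.975, 0.223, -0.0], [0.223, -0.975, 0.0], [-0.0, -0.0, -1.0]]
force: [0.4, 0.7, 0.6]
opening: 1.0
```

```bash
python3 - <<'E'
from h import *
st()
cap('wrist','w2',None,1.4)
c=load('w2');p=proj(c,[.491,-.297,.126])[0];print(p)
x,y=p.astype(int)
crop('w2','w2a',(x-45,max(0,y-45),x+45,y+45),7)
E
```

```text
2.6 [ 0.42   -0.3019  0.1706] [[0.975, 0.223, -0.0], [0.223, -0.975, 0.0], [-0.0, -0.0, -1.0]] F [0.4 0.7 0.6] M [ 0.02 -0.01 -0.03] op 1.0 j [-48.1  26.2 100.5  -0.   53.3  29. ]
[298.80127156 128.80133418]
```

View pics/w2.png

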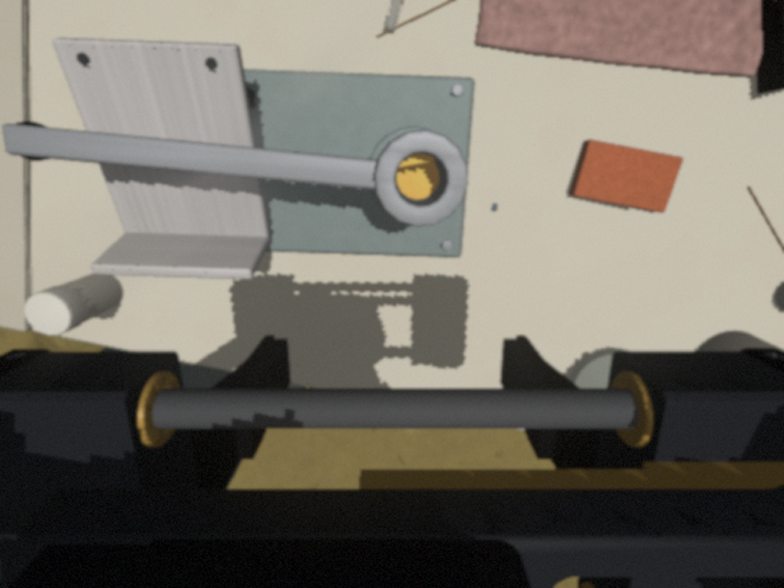

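View pics/w2a.png

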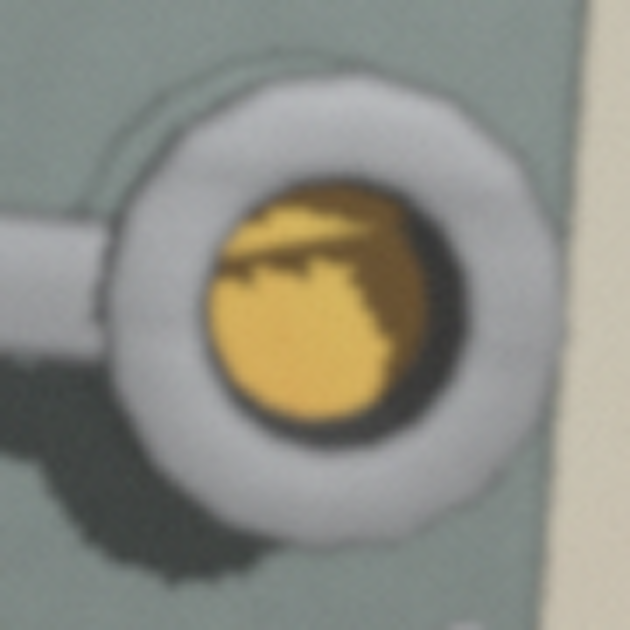

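```bash
python3 - <<'E'
from h import *
c=load('w2')
o=np.array([253,83])
def px(u): return o+(np.atleast_2d(u)+.5)/7-.5
# rim outer circle fit: gather gray rim outer points by eye
L=ray(c,px([[108,300],[560,300],[335,70],[335,548]]),.126); print('rim',np.round(L,4))
B=ray(c,px([[205,310],[468,310],[340,180],[335,448]]),.126); print('bore',np.round(B,4))
H=np.array([(L[0]+L[1])[:2]/2,(L[2]+L[3])[:2]/2]);print(H)
E=ray(c,px([[218,262],[300,247],[372,231]]),.112);print(np.round(E,4))
d=E[-1]-E[0];n=np.array([-d[1],d[0]]);n/=np.hypot(*n);n=n if n[0]>0 else -n
hub=np.array([.491,-.297]); print('ang',np.degrees(np.arctan2(n[1],n[0])),(E[:,:2]-hub)@n)
# rack: base plate right corners z=.012, shelf corners
def w(u):return (np.array(u)+.5)/1.4-.5
P=ray(c,[w((473,78)),w((459,255)),w((246,69))],.012);print('base',np.round(P,4), np.linalg.norm(P[0]-P[1]),np.degrees(np.arctan2(*(P[0]-P[1])[[1,0]])))
P=ray(c,[w((5,137)),w((378,174))],.12);print('keeper',np.round(P,4),np.degrees(np.arctan2(*(P[0]-P[1])[[1,0]])))
E
```

```text
rim [[ 0.4886 -0.2773  0.126 ]
 [ 0.4979 -0.3176  0.126 ]
 [ 0.5125 -0.2928  0.126 ]
 [ 0.4713 -0.3029  0.126 ]]
bore [[ 0.4897 -0.2861  0.126 ]
 [ 0.4951 -0.3096  0.126 ]
 [ 0.5035 -0.2954  0.126 ]
 [ 0.4803 -0.3007  0.126 ]]
[[ 0.49324704 -0.29742721]
 [ 0.49187689 -0.29786016]]
[[ 0.494  -0.2864  0.112 ]
 [ 0.4972 -0.2939  0.112 ]
 [ 0.5002 -0.3003  0.112 ]]
ang 23.88170178100609 [0.00706776 0.00692952 0.00706776]
base [[ 0.5615 -0.3235  0.012 ]
 [ 0.4428 -0.3462  0.012 ]
 [ 0.5329 -0.1743  0.012 ]] 0.1208935987138588 10.839204947369543
keeper [[ 0.4672 -0.1074  0.12  ]
 [ 0.4895 -0.2781  0.12  ]] 97.44143017362707
```

Emit:
send_rows:
  moves: [0, 0, 0, 0, 0, 2, 1, 0, 0, 0, 0, 1, 1.5, 1, 0, 0, -2, 0, 2, 0, 1, 0, 0, -2, -0.2, 2.4, 0, 1, 0, 0, -2, -0.2, 2.4, 0, 1, 0, 0, -2, -0.2, 2.4, 0, 1, 0, 0, -2, -0.2, 2.4, 0, 1, 0, 0, -2, -0.2, 2.4, 0, 1, 0, 0, -2, -0.2, 2.4, 0, 1, 0, 0, -2, -0.2, 2.4, 0, 1, 0, 0, -2, -0.2, 2.4, 0, 1, 0, 0, -2, -0.2, 2.4, 0, 1, 0, 0, -2, -0.2, 2.4, 0, 1, 0, 0, -2, 0, 2.4, 0, 1, 0, 0, -1, 0, 2.0, 0, 1, 0, 0, 0, 0, 1.8, 0, 1, 0, 0, 0, 0, 0, 0, 1, 0, 0, 0, 0, 0, 0, 1]

```text
time_s: 4.45
position: [0.4014, 0.0307, 0.2065]
tcp_rot: [[0.978, -0.207, 0.003], [-0.207, -0.978, -0.001], [0.003, 0.0, -1.0]]
force: [0.4, -0.3, 0.2]
opening: 1.002
```

```bash
python3 - <<'E'
from h import *
st()
cap('wrist','w3',None,1.4)
c=load('w3');p=proj(c,[.443,.037,.06])[0];print(p)
x,y=p.astype(int)
crop('w3','w3a',(x-55,max(0,y-50),x+55,y+50),6)
E
```

```text
4.45 [0.4014 0.0307 0.2065] [[0.978, -0.207, 0.003], [-0.207, -0.978, -0.001], [0.003, 0.0, -1.0]] F [ 0.4 -0.3  0.2] M [ 0.05 -0.03 -0.01] op 1.002 j [-11.6  14.6 113.5  -0.   51.8  90.3]
[266.84134934 157.87824099]
```

View pics/w3.png

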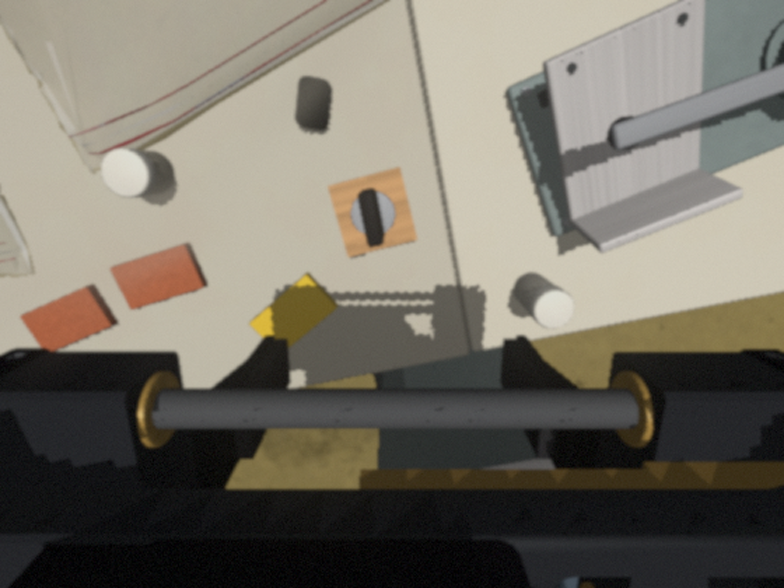

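View pics/w3a.png

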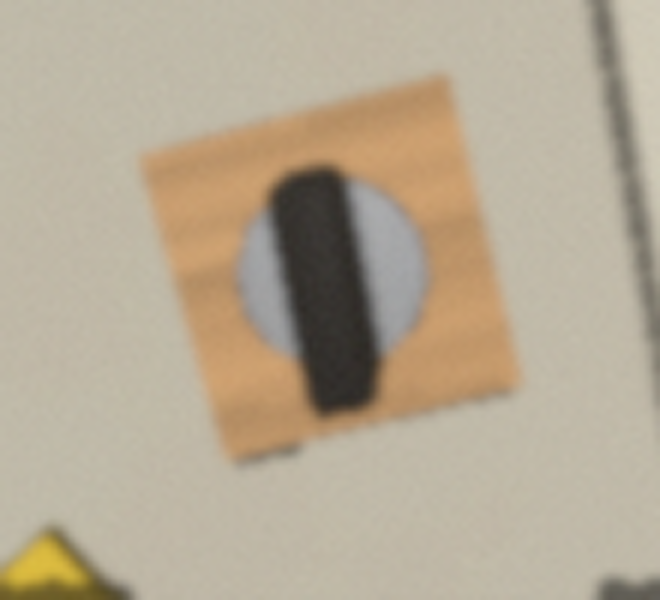

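```bash
python3 - <<'E'
from h import *
c=load('w3')
o=np.array([211,107])
def px(u): return o+(np.atleast_2d(u)+.5)/6-.5
print('collar',np.round(ray(c,px([[238,272],[430,275]]),.041),4))
S=ray(c,px([[143,155],[447,76],[522,385],[234,460]]),.036);print('stand',np.round(S,4),S.mean(0),[np.linalg.norm(S[i]-S[i-1]) for i in range(4)])
P=ray(c,px([[270,205],[308,385],[347,190],[378,365],[345,410]]),.073);print('paddle',np.round(P,4))
for a,b in((1,0),(3,2)): d=P[b]-P[a];print(np.degrees(np.arctan2(d[1],d[0])))
E
```

```text
collar [[0.4505 0.0539 0.041 ]
 [0.4431 0.0214 0.041 ]]
stand [[0.4731 0.066  0.036 ]
 [0.4751 0.0117 0.036 ]
 [0.4201 0.0094 0.036 ]
 [0.4174 0.0632 0.036 ]] [0.44642303 0.03754325 0.036     ] [np.float64(0.0557028247670764), np.float64(0.05433663663298887), np.float64(0.055048254280997556), np.float64(0.05387333856540244)]
paddle [[0.4621 0.0428 0.073 ]
 [0.4334 0.0434 0.073 ]
 [0.4618 0.0306 0.073 ]
 [0.4343 0.0318 0.073 ]
 [0.4283 0.0385 0.073 ]]
-1.0650230688059783
-2.3282091665879445
```

Emit:
send_rows:
  moves: [0, 0, 2.5, 1.5, 0.2, -1, 1, 0, 0, 2.5, 1.5, 0.3, -2, 1, 0, 0, 2.5, 1.5, 0.2, -3, 1, 0, 0, 2.5, 0, 0, -3, 1, 0, 0, 0, 0, 0, -3, 1, 0, 0, 0, 0, 0, -2, 1, 0, 0, 0, 0, 0, -1.2, 1, 0, 0, 0, 0, 0, 0, 1, 0, 0, 0, 0, 0, 0, 1]

```text
time_s: 5.4
position: [0.4461, 0.0372, 0.0537]
tcp_rot: [[0.999, -0.036, 0.0], [-0.036, -0.999, -0.0], [0.0, 0.0, -1.0]]
force: [-0.2, 0.1, -0.4]
opening: 1.001
```

```bash
python3 - <<'E'
from h import *
st()
cap('wrist','w4',None,1.4)
E
```

```text
5.4 [0.4461 0.0372 0.0537] [[0.999, -0.036, 0.0], [-0.036, -0.999, -0.0], [0.0, 0.0, -1.0]] F [-0.2  0.1 -0.4] M [ 0.02 -0.01  0.05] op 1.001 j [ -9.6  35.  115.1  -0.   29.8  82.5]
```

View pics/w4.png

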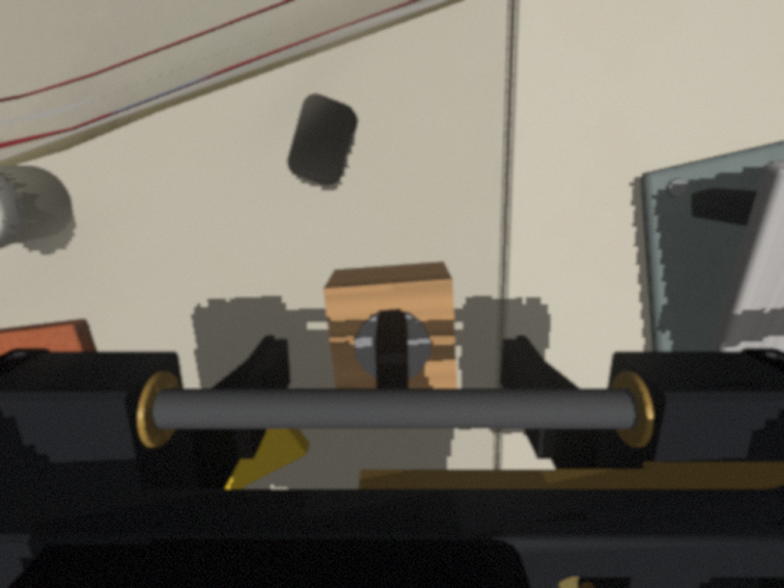

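Emit:
send_rows:
  moves: [0, 0, 0, 0, 0, -0.9, 1, 0, 0, 0, 0, 0, 0, -1, 0, 0, 0, 0, 0, 0, -1, 0, 0, 0, 0, 0, 0, -1, 0, 0, 0, 0, 0, 0, -1, 0, 0, 0, 0, 0, 0, -1, 0, 0, 0, 0, 0, 0, -1, 0, 0, 0, 0, 0, 0, -1, 0, 0, 0, 0, 0, 0, -1, 0, 0, 0, 0, 0, 0, -1]

```text
time_s: 6.45
position: [0.4456, 0.038, 0.0446]
tcp_rot: [[0.999, -0.035, 0.0], [-0.035, -0.999, 0.0], [0.0, -0.0, -1.0]]
force: [-0.6, 0.0, 0.1]
opening: 0.264
```

```bash
python3 - <<'E'
from h import *
st()
E
```

```text
6.45 [0.4456 0.038  0.0446] [[0.999, -0.035, 0.0], [-0.035, -0.999, 0.0], [0.0, -0.0, -1.0]] F [-0.6  0.   0.1] M [0.02 0.05 0.  ] op 0.264 j [ -9.5  36.2 115.4   0.   28.4  82.5]
```

Still closing (0.264 ≈ 23 mm); wait, then lift.

Emit:
send_rows:
  moves: [0, 0, 0, 0, 0, 0, -1, 0, 0, 0, 0, 0, 0, -1, 0, 0, 0, 0, 0, 0, -1, 0, 0, 0, 0, 0, 0, -1, 0, 0, 0, 0, 0, 0, -1]

```text
time_s: 6.95
position: [0.4456, 0.038, 0.0446]
tcp_rot: [[0.999, -0.035, 0.0], [-0.035, -0.999, 0.0], [0.0, -0.0, -1.0]]
force: [0.9, -0.6, 0.1]
opening: 0.133
```

Emit:
send_rows:
  moves: [0, 0, 0, 0, 0, 0.5, -1, 0, 0, 0, 0, 0, 1.5, -1, 0, 0, 0, 0, 0, 2, -1, 0, 0, 0, 0, 0, 3, -1, 0, 0, 0, 0, 0, 3, -1, 0, 0, 0, 0, 0, 3, -1, 0, 0, 0, 0, 0, 2, -1, 0, 0, 0, 0, 0, 0, -1, 0, 0, 0, 0, 0, 0, -1]

```text
time_s: 7.85
position: [0.4451, 0.0381, 0.1944]
tcp_rot: [[0.999, -0.035, -0.0], [-0.035, -0.999, -0.0], [-0.0, 0.0, -1.0]]
force: [-0.4, -0.2, -2.5]
opening: 0.136
```

```bash
python3 - <<'E'
from h import *
st()
c=cap('wrist','w5',None,1.4)
crop('w5','w5a',(225,180,345,290),6)
E
```

```text
7.85 [0.4451 0.0381 0.1944] [[0.999, -0.035, -0.0], [-0.035, -0.999, -0.0], [-0.0, 0.0, -1.0]] F [-0.4 -0.2 -2.5] M [0.07 0.02 0.01] op 0.136 j [ -9.5  19.1 108.6  -0.   52.3  82.5]
```

View pics/w5.png

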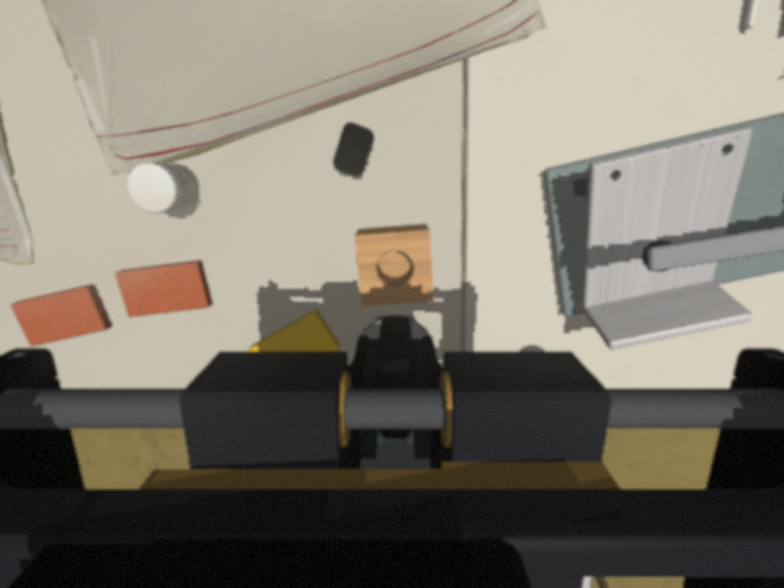

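View pics/w5a.png

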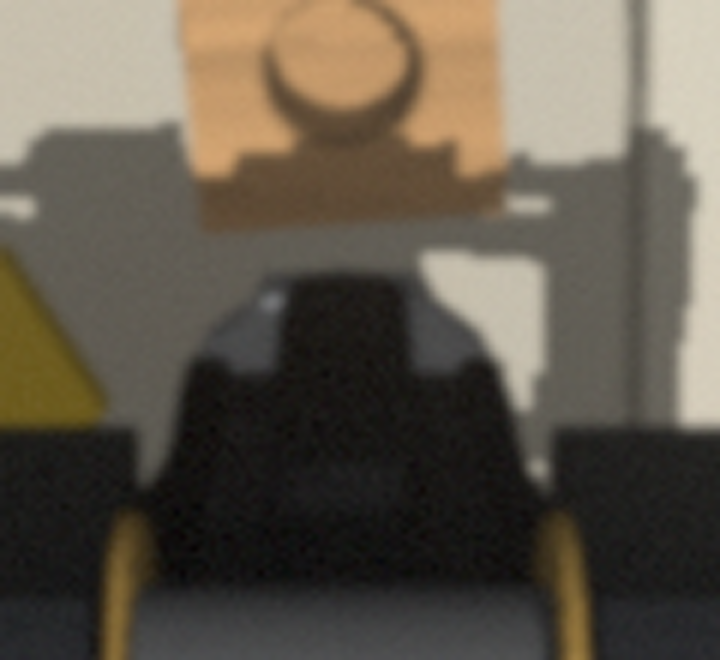

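```bash
python3 - <<'E'
from h import *
c=load('w5');s=read_state()
p=np.array(s["position"]);R=np.array(s["tcp_rot"])
# key frame at grasp: collar top z=.041 when TCP .0446 ; collar top is 3.6mm below TCP along tool z
x0=.0009 # key center offset along tool x (0.4465 vs 0.4456)
th=np.linspace(0,2*np.pi,73)
im=cv2.resize(np.ascontiguousarray(c["pixels"][:,:,::-1])[180:290,225:345],None,fx=6,fy=6,interpolation=cv2.INTER_CUBIC)
def draw(P,col):
    q=proj(c,p+P@R.T); q=((q-[225,180]+.5)*6-.5).astype(int); cv2.polylines(im,[q],False,col,1)
for r,z,col in((.017,.0036,(0,255,0)),(.017,.0086,(0,255,0)),(.011,.0386,(0,0,255)),(.009,.0386,(0,0,255))):
    draw(np.c_[x0+r*np.cos(th),r*np.sin(th),0*th+z],col)
y=np.sqrt(.011**2-.0065**2); draw(np.array([[x0+.0065,-y,.0386],[x0+.0065,y,.0386]]),(255,0,0))
cv2.imwrite('pics/w5b.png',im)
E
```

```text
(no output)
```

View pics/w5b.png

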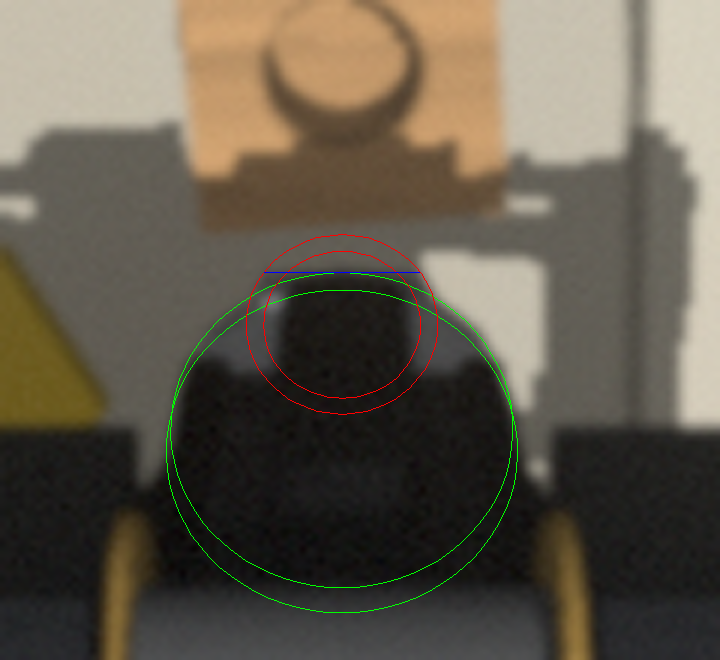

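Emit:
send_rows:
  moves: [0, 0, 0, 0, -1, 0.5, -1, 0, 0, 2, 0.3, -2.2, 0.3, -1, 0, 0, 2, 0.3, -2.2, 0, -1, 0, 0, 2, 0.3, -2.2, 0, -1, 0, 0, 2, 0.3, -2.2, 0, -1, 0, 0, 2, 0.3, -2.2, 0, -1, 0, 0, 2, 0.3, -2.2, 0, -1, 0, 0, 2, 0.3, -2.2, 0, -1, 0, 0, 2, 0.3, -2.2, 0, -1, 0, 0, 2, 0.3, -2.2, 0, -1, 0, 0, 2, 0.3, -2.2, 0, -1, 0, 0, 2, 0.3, -2.2, 0, -1, 0, 0, 2, 0.3, -2.2, 0, -1, 0, 0, 2, 0.3, -2.2, 0, -1, 0, 0, 0, 0.4, -2.2, 0, -1, 0, 0, 0, 0.32, -1.8, 0, -1, 0, 0, 0, 0, 0, 0, -1, 0, 0, 0, 0, 0, 0, -1]

```text
time_s: 9.7
position: [0.491, -0.2977, 0.2017]
tcp_rot: [[0.914, 0.406, -0.002], [0.406, -0.914, 0.002], [-0.001, -0.003, -1.0]]
force: [-0.7, 0.3, 0.0]
opening: 0.13
```

```bash
python3 - <<'E'
from h import *
st()
c=cap('wrist','w6',None,1.4)
crop('w6','w6a',(225,150,345,290),5)
cap('top','top6'); crop('top6','top6a',(330,180,450,280),6)
E
```

```text
9.7 [ 0.491  -0.2977  0.2017] [[0.914, 0.406, -0.002], [0.406, -0.914, 0.002], [-0.001, -0.003, -1.0]] F [-0.7  0.3  0. ] M [ 0.02  0.01 -0.01] op 0.13 j [-42.4  27.8  90.7   0.   61.7  23.7]
```

View pics/w6.png

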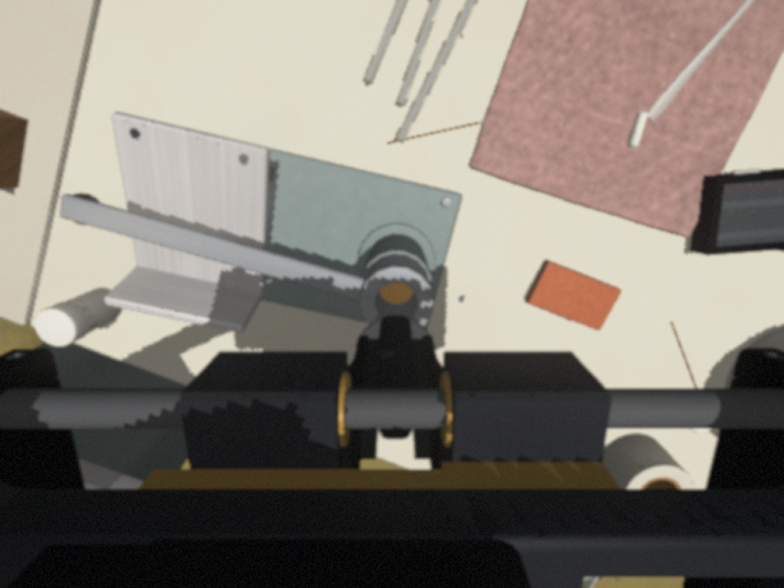

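View pics/w6a.png

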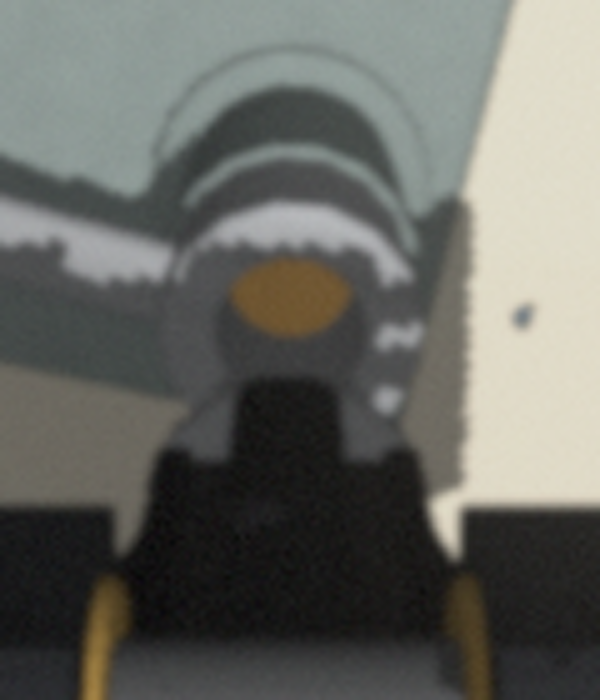

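```bash
cat > ov.py <<'E'
from h import *
def circ(c,im,box,s,C,r,z,col):
    th=np.linspace(0,2*np.pi,73)
    q=proj(c,np.c_[C[0]+r*np.cos(th),C[1]+r*np.sin(th),0*th+z]); q=((q-[box[0],box[1]]+.5)*s-.5).astype(int); cv2.polylines(im,[q],False,col,1)
def line(c,im,box,s,P,col):
    q=proj(c,np.array(P)); q=((q-[box[0],box[1]]+.5)*s-.5).astype(int); cv2.polylines(im,[q],False,col,1)
def base(fn,box,s):
    c=load(fn); return c,cv2.resize(np.ascontiguousarray(c["pixels"][:,:,::-1])[box[1]:box[3],box[0]:box[2]],None,fx=s,fy=s,interpolation=cv2.INTER_CUBIC)
E
python3 - <<'E'
from ov import *
H=(.4922,-.2977)
for fn,box,s in(('w6',(225,150,345,290),5),('w2',(253,83,343,173),7)):
    c,im=base(fn,box,s)
    circ(c,im,box,s,H,.022,.126,(0,255,0));circ(c,im,box,s,H,.0121,.126,(0,255,0));circ(c,im,box,s,H,.0121,.112,(0,0,255))
    a=np.radians(24);n=np.array([np.cos(a),np.sin(a)]);t=np.array([-n[1],n[0]])
    for z in(.112,.091): line(c,im,box,s,[np.r_[np.array(H)+.0072*n+k*.0097*t,z] for k in(-1,1)],(255,0,0))
    cv2.imwrite('pics/ov_'+fn+'.png',im)
a=cv2.imread('pics/ov_w6.png');b=cv2.imread('pics/ov_w2.png');h=600
cv2.imwrite('pics/ovj1.png',np.hstack([cv2.resize(a,(340,400)),cv2.resize(b,(400,400))]))
E
```

```text
(no output)
```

View pics/ovj1.png

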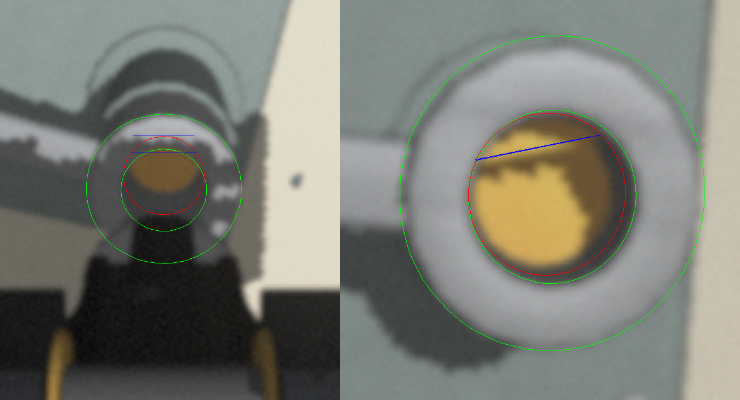

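Emit:
send_rows:
  moves: [0, 0, 0, 0.03, -0.03, -1, -1, 0, 0, 0, 0, 0, -1, -1, 0, 0, 0, 0, 0, -1, -1, 0, 0, 0, 0, 0, -1, -1, 0, 0, 0, 0, 0, -0.6, -1, 0, 0, 0, 0, 0, 0, -1, 0, 0, 0, 0, 0, 0, -1]

```text
time_s: 10.5
position: [0.4921, -0.2984, 0.1564]
tcp_rot: [[0.914, 0.407, -0.0], [0.407, -0.914, 0.0], [-0.0, -0.0, -1.0]]
force: [-0.1, -0.0, -1.0]
opening: 0.137
```

Emit:
send_rows:
  moves: [0, 0, 0, 0, 0, -0.3, -1, 0, 0, 0, 0, 0, -0.3, -1, 0, 0, 0, 0, 0, 0, -1]

```text
time_s: 10.8
position: [0.492, -0.2982, 0.1503]
tcp_rot: [[0.914, 0.407, -0.0], [0.407, -0.914, 0.0], [-0.0, -0.0, -1.0]]
force: [0.4, -0.0, -1.1]
opening: 0.136
```

```bash
python3 - <<'E'
from h import *
st()
E
```

```text
10.8 [ 0.492  -0.2982  0.1503] [[0.914, 0.407, -0.0], [0.407, -0.914, 0.0], [-0.0, -0.0, -1.0]] F [ 0.4 -0.  -1.1] M [-0.04  0.01 -0.02] op 0.136 j [-42.3  31.8  93.3   0.   55.   23.7]
```

Emit:
send_rows:
  moves: [0, 0, 0, 0, 0, -0.2, -1, 0, 0, 0, 0, 0, -0.2, -1, 0, 0, 0, 0, 0, 0, -1]

```text
time_s: 11.1
position: [0.4919, -0.2983, 0.1463]
tcp_rot: [[0.914, 0.407, -0.0], [0.407, -0.914, 0.0], [-0.0, -0.0, -1.0]]
force: [-0.6, -0.5, -1.6]
opening: 0.132
```

```bash
python3 - <<'E'
from h import *
st()
E
```

```text
11.1 [ 0.4919 -0.2983  0.1463] [[0.914, 0.407, -0.0], [0.407, -0.914, 0.0], [-0.0, -0.0, -1.0]] F [-0.6 -0.5 -1.6] M [-0.07  0.11  0.01] op 0.132 j [-42.4  32.1  93.5  -0.   54.5  23.7]
```

Emit:
send_rows:
  moves: [0, 0, 0, 0, 0, -0.3, -1, 0, 0, 0, 0, 0, -0.3, -1, 0, 0, 0, 0, 0, -0.3, -1, 0, 0, 0, 0, 0, 0, -1, 0, 0, 0, 0, 0, 0, -1]

```text
time_s: 11.6
position: [0.4918, -0.2981, 0.1372]
tcp_rot: [[0.914, 0.407, -0.001], [0.407, -0.914, 0.001], [-0.0, -0.001, -1.0]]
force: [-0.8, -1.0, -1.7]
opening: 0.131
```

```bash
python3 - <<'E'
from h import *
st()
E
```

```text
11.6 [ 0.4918 -0.2981  0.1372] [[0.914, 0.407, -0.001], [0.407, -0.914, 0.001], [-0.0, -0.001, -1.0]] F [-0.8 -1.  -1.7] M [-0.06  0.22  0.02] op 0.131 j [-42.3  32.8  93.9  -0.   53.3  23.7]
```

Emit:
send_rows:
  moves: [0, 0, 0, 0, 0, -0.2, -1, 0, 0, 0, 0, 0, -0.15, -1, 0, 0, 0, 0, 0, 0, -1, 0, 0, 0, 0, 0, 0, -1]

```text
time_s: 12.0
position: [0.492, -0.2984, 0.1346]
tcp_rot: [[0.914, 0.407, 0.0], [0.407, -0.914, -0.0], [-0.0, 0.0, -1.0]]
force: [-3.2, -0.4, 3.4]
opening: 0.14
```

```bash
python3 - <<'E'
from h import *
st()
c=cap('wrist','w7'); crop('w7','w7a',(215,150,355,290),5)
cap('side','s7'); crop('s7','s7a',(270,120,330,210),7)
E
```

```text
12.0 [ 0.492  -0.2984  0.1346] [[0.914, 0.407, 0.0], [0.407, -0.914, -0.0], [-0.0, 0.0, -1.0]] F [-3.2 -0.4  3.4] M [-0.03  0.5  -0.02] op 0.14 j [-42.4  33.   94.   -0.   52.9  23.7]
```

View pics/w7a.png

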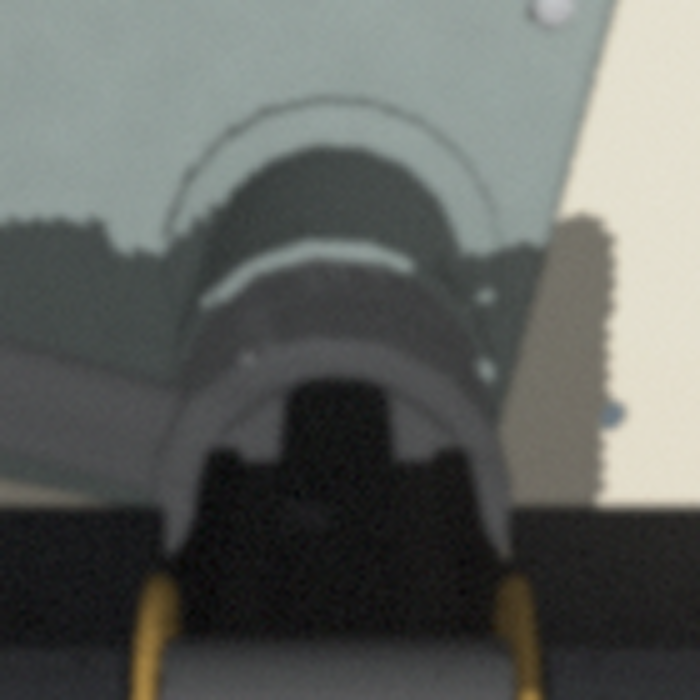

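View pics/s7a.png

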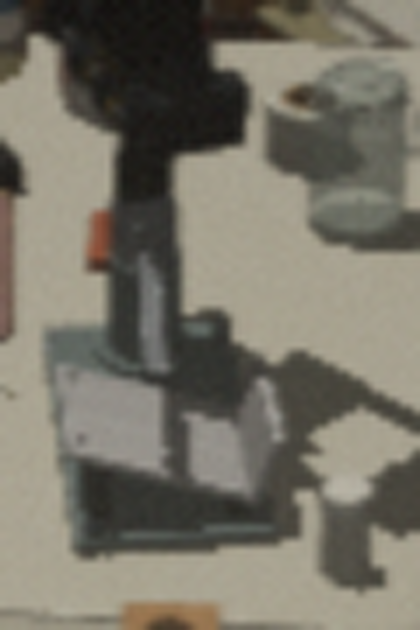

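Emit:
send_rows:
  moves: [0, 0, 0, -0.06, 0, 0, -1, 0, 0, -4, 0.003, 0.005, 0, -1, 0, 0, -4, 0.003, 0.005, 0, -1, 0, 0, -4, 0.003, 0.005, 0, -1, 0, 0, -4, 0.003, 0.005, 0, -1, 0, 0, -4, 0.003, 0.005, 0, -1, 0, 0, -4, 0.003, 0.005, 0, -1, 0, 0, -4, 0.003, 0.005, 0, -1, 0, 0, -4, 0.003, 0.005, 0, -1]

```text
time_s: 13.0
position: [0.4904, -0.2972, 0.1346]
tcp_rot: [[0.99, -0.141, -0.003], [-0.141, -0.99, 0.001], [-0.003, -0.001, -1.0]]
force: [-4.7, 1.4, 9.2]
opening: 0.134
```

```bash
python3 - <<'E'
from h import *
st()
c=cap('wrist','w8',None,1.4)
E
```

```text
13.0 [ 0.4904 -0.2972  0.1346] [[0.99, -0.141, -0.003], [-0.141, -0.99, 0.001], [-0.003, -0.001, -1.0]] F [-4.7  1.4  9.2] M [0.28 1.08 0.1 ] op 0.134 j [-42.3  33.   94.1  -0.1  53.   55.8]
```

View pics/w8.png

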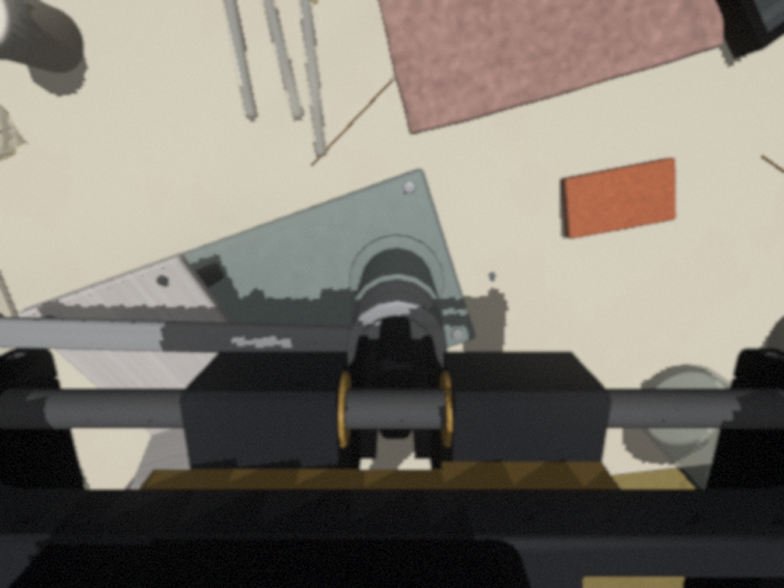

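Emit:
send_rows:
  moves: [0, 0, 0, -0.06, 0, 0.04, -1, 0, 0, -4, 0.003, 0.005, 0, -1, 0, 0, -4, 0.003, 0.005, 0, -1, 0, 0, -4, 0.003, 0.005, 0, -1, 0, 0, -4, 0.003, 0.005, 0, -1, 0, 0, -4, 0.003, 0.005, 0, -1]

```text
time_s: 13.65
position: [0.4906, -0.2969, 0.1345]
tcp_rot: [[0.882, -0.471, -0.002], [-0.471, -0.882, 0.001], [-0.002, -0.0, -1.0]]
force: [-3.3, 1.6, 6.1]
opening: 0.135
```

```bash
python3 - <<'E'
from h import *
st()
E
```

```text
13.65 [ 0.4906 -0.2969  0.1345] [[0.882, -0.471, -0.002], [-0.471, -0.882, 0.001], [-0.002, -0.0, -1.0]] F [-3.3  1.6  6.1] M [0.26 0.76 0.14] op 0.135 j [-42.3  33.   94.2  -0.   53.   75.8]
```

Emit:
send_rows:
  moves: [0, 0, 0, -0.03, 0, 0.03, -1, 0, 0, -4, 0.003, 0.005, 0, -1, 0, 0, -4, 0.003, 0.005, 0, -1, 0, 0, -4, 0.003, 0.005, 0, -1, 0, 0, -4, 0.003, 0.005, 0, -1, 0, 0, -4, 0.003, 0.005, 0, -1, 0, 0, -4, 0.003, 0.005, 0, -1, 0, 0, -4, 0.003, 0.005, 0, -1, 0, 0, -4, 0.003, 0.005, 0, -1, 0, 0, -4, 0.003, 0.005, 0, -1, 0, 0, -2, 0.003, 0.005, 0, -1, 0, 0, 0, 0, 0, 0, -1, 0, 0, 0, 0, 0, 0, -1]

```text
time_s: 14.95
position: [0.4911, -0.2965, 0.1346]
tcp_rot: [[0.408, -0.913, -0.0], [-0.913, -0.408, 0.001], [-0.001, -0.0, -1.0]]
force: [-2.4, 2.3, 3.1]
opening: 0.134
```

```bash
python3 - <<'E'
from h import *
st()
c=cap('wrist','w9',None,1)
cap('top','top9'); crop('top9','top9a',(310,180,450,280),5)
E
```

```text
14.95 [ 0.4911 -0.2965  0.1346] [[0.408, -0.913, -0.0], [-0.913, -0.408, 0.001], [-0.001, -0.0, -1.0]] F [-2.4  2.3  3.1] M [0.55 0.41 0.07] op 0.134 j [-42.3  33.   94.2   0.   52.9 113.6]
```

View pics/w9.png

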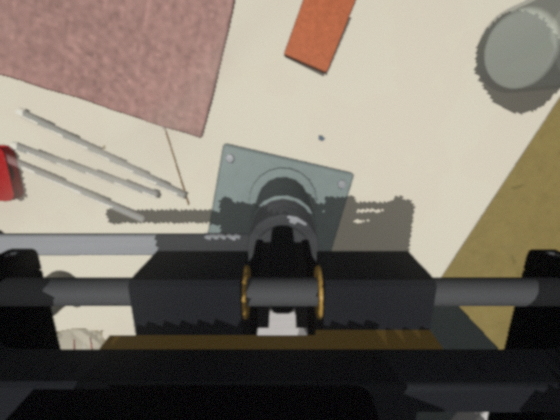

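View pics/top9a.png

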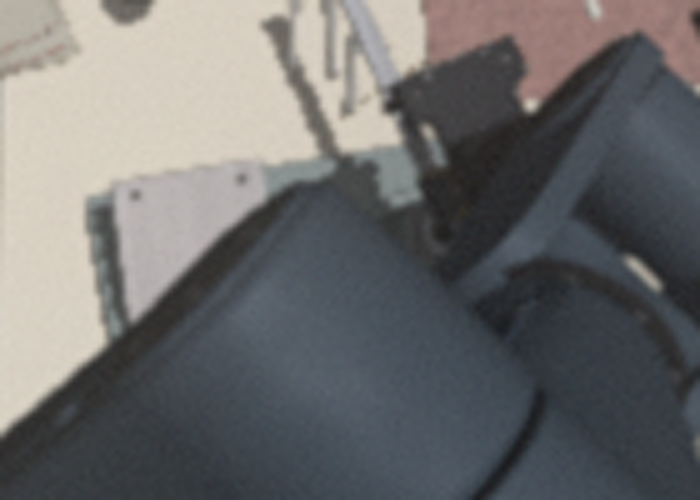

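Emit:
send_rows:
  moves: [0, 0, 0, 0, 0, 0, -0.2, 0, 0, 0, 0, 0, 0, -0.2, 0, 0, 0, 0, 0, 0, -0.2, 0, 0, 0, 0, 0, 0, -0.2, 0, 0, 0, 0, 0, 0, -0.2, 0, 0, 0, 0, 0, 0, -0.2, 0, 0, 0, 0, 0, 0.5, -0.2, 0, 0, 0, 0, 0, 1.5, -0.2, 0, 0, 0, 0, 0, 3, 0, 0, 0, 0, 0, 0, 3, 0.5, 0, 0, 0, 0, 0, 3, 1, 0, 0, 0, 0, 0, 0, 1, 0, 0, 0, 0, 0, 0, 1]

```text
time_s: 16.35
position: [0.4914, -0.2972, 0.2456]
tcp_rot: [[0.407, -0.914, 0.001], [-0.914, -0.407, -0.001], [0.002, -0.001, -1.0]]
force: [0.6, -0.1, -0.2]
opening: 0.772
```

```bash
python3 - <<'E'
from h import *
st()
c=cap('wrist','w10',None,1.4)
E
```

```text
16.35 [ 0.4914 -0.2972  0.2456] [[0.407, -0.914, 0.001], [-0.914, -0.407, -0.001], [0.002, -0.001, -1.0]] F [ 0.6 -0.1 -0.2] M [0.1  0.02 0.02] op 0.772 j [-42.3  24.7  88.1  -0.   67.1 113.7]
```

View pics/w10.png

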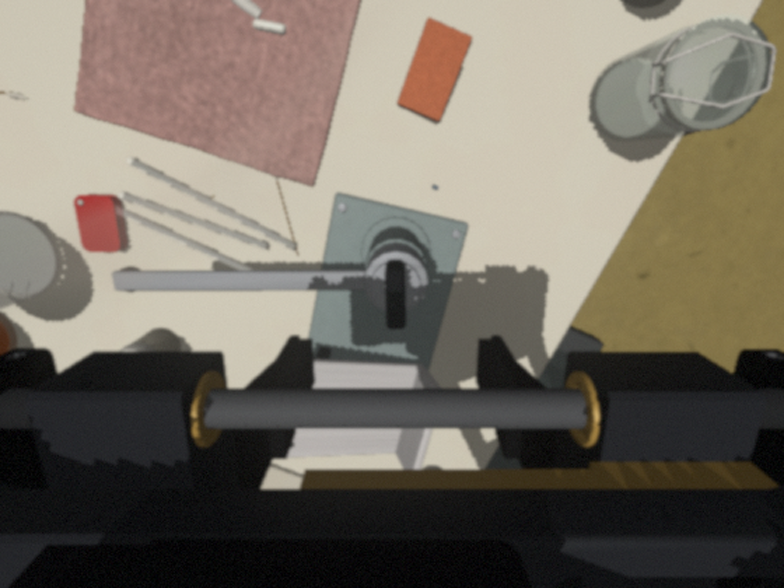

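Emit:
send_rows:
  moves: [0, 0, 6.5, -0.9, 1.1, 0, 1, 0, 0, 6.5, -0.9, 1.1, 0, 1, 0, 0, 6.5, -0.9, 1.1, 0, 1, 0, 0, 6.5, -0.9, 1.1, 0, 1, 0, 0, 6.5, -0.9, 1.1, 0, 1, 0, 0, 6.5, -0.9, 1.1, 0, 1, 0, 0, 6.5, -0.9, 1.1, 0, 1, 0, 0, 6.5, -0.9, 1.1, 0, 1, 0, 0, 6.5, -0.9, 1.1, 0, 1, 0, 0, 6.5, -0.9, 1.1, 0, 1, 0, 0, 6.5, -0.8, 1.1, 0, 1, 0, 0, 5.5, -0.8, 1.1, 0, 1, 0, 0, 0, 0, 0, 0, 1, 0, 0, 0, 0, 0, 0, 1]

```text
time_s: 17.8
position: [0.3851, -0.165, 0.2441]
tcp_rot: [[0.982, 0.189, -0.001], [0.189, -0.982, 0.001], [-0.001, -0.001, -1.0]]
force: [0.1, 0.3, 0.0]
opening: 0.999
```

```bash
python3 - <<'E'
from h import *
st()
c=cap('wrist','w11',None,1.4)
E
```

```text
17.8 [ 0.3851 -0.165   0.2441] [[0.982, 0.189, -0.001], [0.189, -0.982, 0.001], [-0.001, -0.001, -1.0]] F [0.1 0.3 0. ] M [ 0.02  0.04 -0.07] op 0.999 j [-38.6  12.4 108.4  -0.   59.2  40.6]
```

View pics/w11.png

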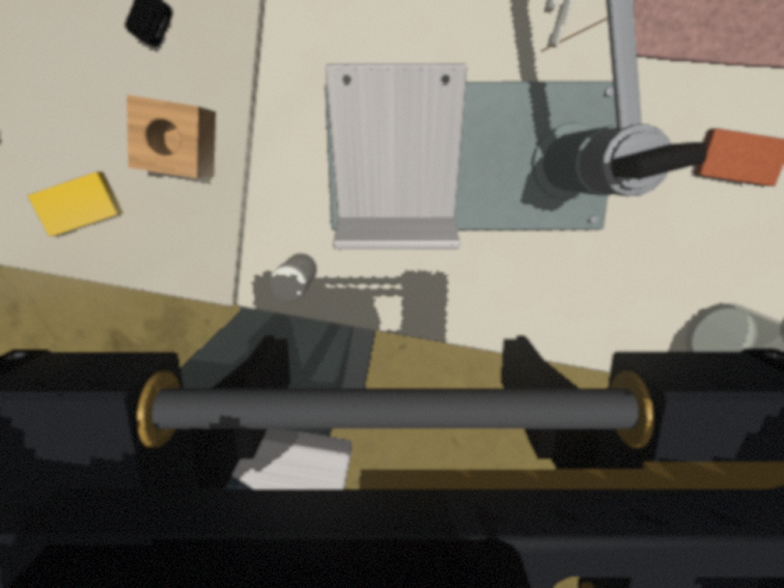

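```bash
python3 - <<'E'
from h import *
crop('w11','w11a',(220,30,350,190),4.9)
crop('w11','w11b',(225,145,345,185),6.6)
E
```

```text
(no output)
```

View pics/w11a.png

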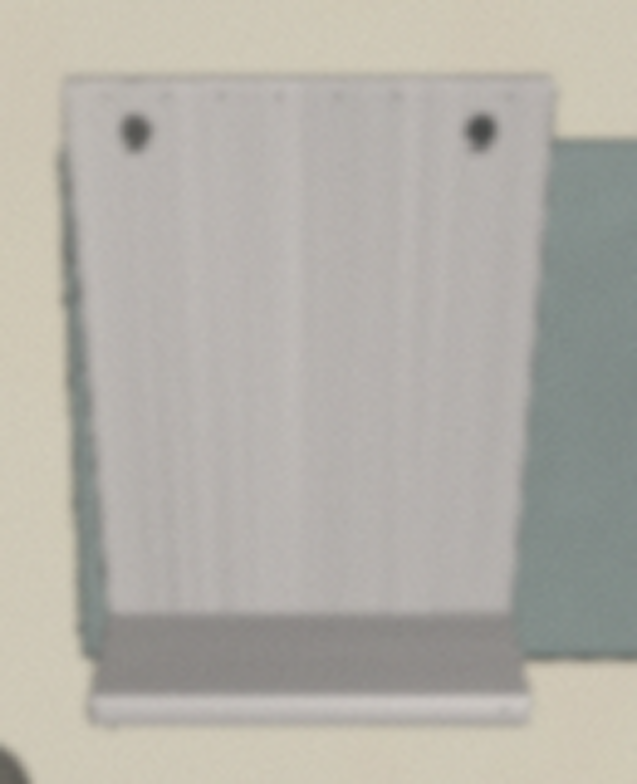

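View pics/w11b.png

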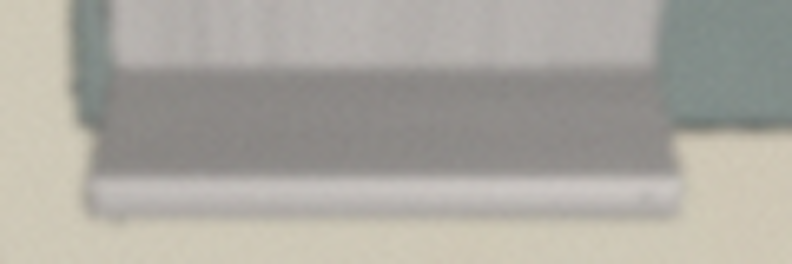

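```bash
cat > fitshelf.py <<'E'
from h import *
from scipy.optimize import least_squares
s20,c20=np.sin(np.radians(20)),np.cos(np.radians(20))
def shelf(p,Q):
    x,y,a=p[:3]; Q=np.atleast_2d(Q)
    X=Q[:,0]*c20-Q[:,2]*s20; Z=Q[:,0]*s20+Q[:,2]*c20+.032; Y=Q[:,1]
    return np.c_[x+X*np.cos(a)-Y*np.sin(a), y+X*np.sin(a)+Y*np.cos(a), Z]
E
python3 - <<'E'
from fitshelf import *
c=load('w11')
uv=np.array([220,30])+(np.array([[66,78],[555,78],[104,614],[513,612],[95,693],[528,693]])+.5)/4.9-.5
Q=np.array([[.117,.05,0],[.117,-.05,0],[0,.05,0],[0,-.05,0],[0,.05,.042],[0,-.05,.042]])
r=least_squares(lambda p:(proj(c,shelf(p,Q))-uv).ravel(),[.42,-.15,.19])
print(r.x,np.degrees(r.x[2]),np.round(r.fun.reshape(-1,2),2))
p=r.x
y=np.array([-np.sin(p[2]),np.cos(p[2])]);H=np.array([.4922,-.2977])
print('hub in shelf frame',(H-p[:2])@y,(H-p[:2])@[np.cos(p[2]),np.sin(p[2])])
print('tile target',shelf(p,[[.035,0,0],[.035,0,.011],[.035,0,.022]]))
E
```

```text
[ 0.41943002 -0.15964305  0.19132436] 10.962078602920315 [[-1.66 -0.42]
 [ 1.58 -0.55]
 [ 0.18 -0.39]
 [ 0.42 -0.07]
 [-2.12  1.03]
 [ 1.66  0.94]]
hub in shelf frame -0.14937574099168155 0.04518935462344521
tile target [[ 0.45171914 -0.15338886  0.04397071]
 [ 0.44802557 -0.15410428  0.05430732]
 [ 0.444332   -0.1548197   0.06464394]]
```

```bash
cat > tile.py <<'E'
from h import *
from scipy.optimize import minimize
from scipy.spatial import ConvexHull
def redmask(c):
    im=c["pixels"].astype(float); r,g,b=im[...,0],im[...,1],im[...,2]
    h=cv2.cvtColor(np.ascontiguousarray(c["pixels"]),cv2.COLOR_RGB2HSV)
    m=((h[...,0]<14)|(h[...,0]>176))&(h[...,1]>110)&(h[...,2]>50)
    return m.astype(np.uint8)
def tilecorners(p,z0=0.0):
    x,y,a=p; P=[]
    for sx in(-1,1):
        for sy in(-1,1):
            for z in(z0,z0+.011):
                P.append([x+sx*.035*np.cos(a)-sy*.02*np.sin(a),y+sx*.035*np.sin(a)+sy*.02*np.cos(a),z])
    return np.array(P)
def fit(c,x0,y0):
    m=redmask(c); n,lab,stt,cen=cv2.connectedComponentsWithStats(m)
    u=proj(c,[x0,y0,.006])[0]
    k=min(range(1,n),key=lambda i:np.hypot(*(cen[i]-u)) if stt[i,4]>60 else 1e9)
    M=(lab==k).astype(np.uint8); M=cv2.morphologyEx(M,cv2.MORPH_CLOSE,np.ones((3,3)))
    S=4; x,y,w,h=stt[k][:4]; x-=8;y-=8;w+=16;h+=16
    x=max(x,0);y=max(y,0)
    Mb=cv2.resize(M[y:y+h,x:x+w].astype(np.float32),None,fx=S,fy=S,interpolation=cv2.INTER_LINEAR)>.5
    def f(p):
        q=proj(c,tilecorners(p)); q=((q-[x,y]+.5)*S-.5)
        A=np.zeros(Mb.shape,np.uint8); hull=cv2.convexHull(np.round(q*16).astype(np.int32)); cv2.fillConvexPoly(A,hull,1,shift=4)
        return 1-(A.astype(bool)&Mb).sum()/((A.astype(bool)|Mb).sum())
    ctr=ray(c,cen[k],.006)[0]
    best=None
    for a in np.radians(np.arange(0,180,15)):
        p0=np.array([ctr[0],ctr[1],a]); v=f(p0)
        if best is None or v<best[0]: best=(v,p0)
    r=minimize(f,best[1],method='Nelder-Mead',options=dict(initial_simplex=best[1]+np.array([[0,0,0],[.004,0,0],[0,.004,0],[0,0,.15]]),xatol=1e-5,fatol=1e-4))
    return r.x[0],r.x[1],np.degrees(r.x[2]),1-r.fun,stt[k].tolist()
if __name__=='__main__':
    import sys
    for a in sys.argv[1:]:
        fn,x,y=a.split(','); print(fn,np.round(fit(load(fn),float(x),float(y))[:4],4))
E
python3 tile.py w8,.521,-.448 w2,.521,-.448 w1,.521,-.448 w6,.521,-.448 w10,.521,-.448 w3,.425,.232 w5,.425,.232 w5,.406,.325 w3,.406,.325 top0,.425,.232 top0,.406,.325 top0,.521,-.448
```

```text
w8 [ 0.5251 -0.4482 90.2218  0.8751]
w2 [ 0.5239 -0.4488 93.3351  0.8861]
w1 [ 0.5241 -0.449  93.9629  0.8759]
w6 [ 0.5251 -0.4498 89.6048  0.8591]
w10 [ 0.5242 -0.4484 93.1873  0.9022]
w3 [ 0.4289  0.2316 97.5495  0.8377]
w5 [ 0.4287  0.2333 98.8098  0.8429]
w5 [  0.4089   0.325  104.0959   0.8251]
w3 [  0.408    0.3241 100.9267   0.8462]
top0 [ 0.4273  0.2347 91.646   0.8434]
top0 [ 0.4089  0.3269 98.8077  0.8171]
top0 [ 0.5234 -0.4493 98.6431  0.728 ]
```

```bash
python3 - <<'E'
from tile import *
from ov import base
outs=[]
for fn,x,y in(('w10',.521,-.448),('w5',.425,.232)):
    c=load(fn);p=fit(c,x,y);bx=p[4];box=(max(bx[0]-10,0),max(bx[1]-10,0),bx[0]+bx[2]+10,bx[1]+bx[3]+10)
    c,im=base(fn,box,6)
    q=((proj(c,tilecorners((p[0],p[1],np.radians(p[2]))))-box[:2]+.5)*6-.5).astype(np.int32)
    cv2.polylines(im,[cv2.convexHull(q)],True,(0,255,0),1)
    cv2.polylines(im,[cv2.convexHull(q[1::2])],True,(255,0,0),1)
    m=cv2.resize(redmask(c)[box[1]:box[3],box[0]:box[2]]*255,None,fx=6,fy=6)
    outs.append(np.hstack([im,cv2.cvtColor(m,cv2.COLOR_GRAY2BGR)]))
for i,o in enumerate(outs):cv2.imwrite(f'pics/tf{i}.png',o);print(o.shape)
E
```

```text
Traceback (most recent call last):
cv2.error: OpenCV(4.12.0) /io/opencv/modules/imgproc/src/convhull.cpp:143: error: (-215:Assertion failed) total >= 0 && (depth == CV_32F || depth == CV_32S) in function 'convexHull'
```

```bash
cat > tov.py <<'E'
from tile import *
from ov import base
import sys
for a in sys.argv[1:]:
    fn,x,y=a.split(',');x=float(x);y=float(y)
    c=load(fn);p=fit(c,x,y);bx=p[4];box=(max(bx[0]-10,0),max(bx[1]-10,0),bx[0]+bx[2]+10,bx[1]+bx[3]+10)
    print(fn,np.round(p[:4],4))
    c,im=base(fn,box,6)
    q=((proj(c,tilecorners((p[0],p[1],np.radians(p[2]))))-box[:2]+.5)*6-.5).astype(np.int32)
    cv2.polylines(im,[cv2.convexHull(q)],True,(0,255,0),1)
    cv2.polylines(im,[cv2.convexHull(np.ascontiguousarray(q[1::2]))],True,(255,0,0),1)
    m=cv2.resize(redmask(c)[box[1]:box[3],box[0]:box[2]]*255,(im.shape[1],im.shape[0]))
    o=np.hstack([im,cv2.cvtColor(m,cv2.COLOR_GRAY2BGR)]);s=min(1,800/o.shape[1],600/o.shape[0])
    cv2.imwrite(f'pics/tf_{fn}.png',cv2.resize(o,None,fx=s,fy=s))
E
python3 tov.py w10,.521,-.448 w5,.425,.232
```

```text
w10 [ 0.5242 -0.4484 93.1873  0.9022]
w5 [ 0.4287  0.2333 98.8098  0.8429]
```

View pics/tf_w10.png

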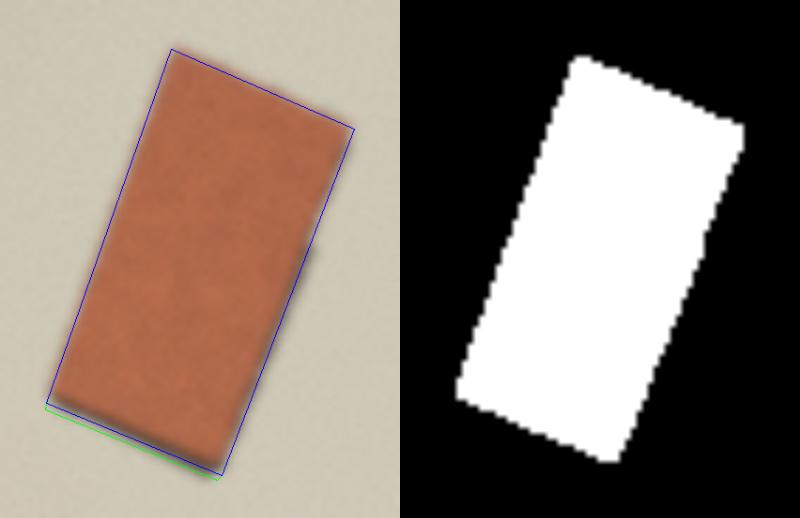

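View pics/tf_w5.png

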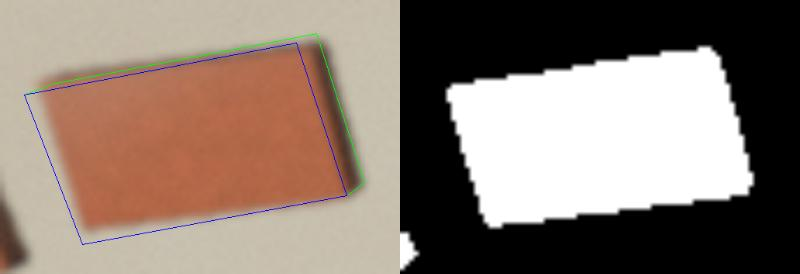

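```bash
python3 - <<'E'
from h import *
c=load('w10')
print(ray(c,np.array([[640,100],[720,75],[775,50],[590,100]])/1.4,0.0), ray(c,np.array([[720,75],[775,50],[655,75]])/1.4,0.09))
c=load('top0')
print(ray(c,np.array([[627,378],[650,375],[677,362],[725,303],[679,331]])/1.4,0.0))
E
python3 - <<'E'
import re
s=open('tile.py').read()
s=s.replace("&(h[...,2]>50)","&(h[...,2]>50)\n    v=np.median(h[...,2][m]) if m.any() else 100\n    m=m&(h[...,2]>.72*v)")
s=s.replace("proj(c,tilecorners(p)); q","proj(c,tilecorners(p)[1::2]); q")
open('tile.py','w').write(s)
E
python3 tov.py w10,.521,-.448 w5,.425,.232 ; python3 tile.py w8,.521,-.448 w2,.521,-.448 w1,.521,-.448 w6,.521,-.448  w3,.425,.232 w5,.406,.325 w3,.406,.325
```

```text
[[ 3.51366716e-01 -5.03304443e-01  0.00000000e+00]
 [ 2.99913120e-01 -5.47767850e-01  0.00000000e+00]
 [ 2.69139261e-01 -5.82396237e-01  0.00000000e+00]
 [ 3.90892147e-01 -4.85702600e-01 -5.55111512e-17]] [[ 0.34931811 -0.50778441  0.09      ]
 [ 0.32536581 -0.53473682  0.09      ]
 [ 0.38871545 -0.49024198  0.09      ]]
[[ 0.35349773 -0.49253647  0.        ]
 [ 0.36217801 -0.54832019  0.        ]
 [ 0.39519696 -0.6145318   0.        ]
 [ 0.54224607 -0.73629889  0.        ]
 [ 0.4705102  -0.62147804  0.        ]]
w10 [ 0.5243 -0.4484 92.1295  0.9159]
w5 [ 0.4295  0.2307 96.212   0.9094]
w8 [ 0.5253 -0.448  92.2891  0.9266]
w2 [ 0.524  -0.4484 92.5721  0.9216]
w1 [ 0.5241 -0.4481 93.8308  0.907 ]
w6 [ 0.5251 -0.4485 92.0612  0.9081]
w3 [ 0.4285  0.2308 95.5674  0.8903]
w5 [  0.4094   0.3223 101.4951   0.9131]
w3 [  0.4081   0.3228 100.2763   0.9077]
```

View pics/tf_w5.png

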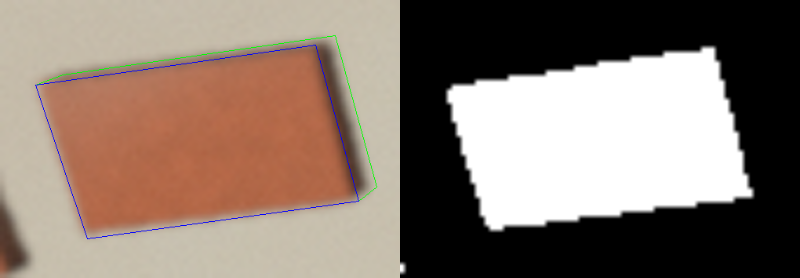

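Emit:
send_rows:
  moves: [0, 0, -7, 1, -2.02, 0, 1, 0, 0, -7, 1, -2.02, 0, 1, 0, 0, -7, 1, -2.02, 0, 1, 0, 0, -7, 1, -2.02, 0, 1, 0, 0, -7, 1, -2.02, 0, 1, 0, 0, -7, 1, -2.02, 0, 1, 0, 0, -7, 1, -2.02, 0, 1, 0, 0, -7, 1, -2.02, 0, 1, 0, 0, -7, 1, -2.02, 0, 1, 0, 0, -7, 1, -2.02, 0, 1, 0, 0, -7, 1, -2.02, 0, 1, 0, 0, -7, 1, -2.02, 0, 1, 0, 0, -7, 1, -2.02, 0, 1, 0, 0, -7.4, 0.9, -2.02, 0, 1, 0, 0, 0, 0, 0, -3, 1, 0, 0, 0, 0, 0, -4, 1, 0, 0, 0, 0, 0, -4, 1, 0, 0, 0, 0, 0, -3, 1, 0, 0, 0, 0, 0, 0, 1, 0, 0, 0, 0, 0, 0, 1]

```text
time_s: 19.85
position: [0.5244, -0.4485, 0.1041]
tcp_rot: [[0.044, -0.999, -0.001], [-0.999, -0.044, 0.001], [-0.001, 0.0, -1.0]]
force: [-0.9, -0.6, 0.3]
opening: 1.001
```

```bash
python3 - <<'E'
from h import *
st()
c=cap('wrist','w12',None,1)
E
python3 tov.py w12,.5245,-.4484
```

```text
19.85 [ 0.5244 -0.4485  0.1041] [[0.044, -0.999, -0.001], [-0.999, -0.044, 0.001], [-0.001, 0.0, -1.0]] F [-0.9 -0.6  0.3] M [ 0.12 -0.07  0.05] op 1.001 j [-49.8  42.9  77.3  -0.   59.9 127.7]
w12 [ 0.5244 -0.4501 92.5064  0.9043]
```

View pics/w12.png

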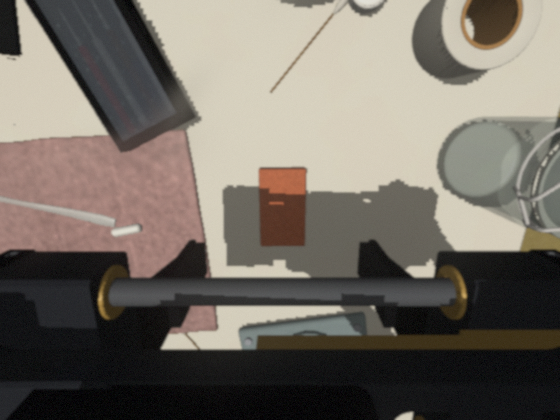

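Emit:
send_rows:
  moves: [0, 0, 0, 0, 0, -3, 1, 0, 0, 0, 0, 0, -3, 1, 0, 0, 0, 0, 0, -2, 1, 0, 0, 0, 0, 0, -1.5, 1, 0, 0, 0, 0, 0, -0.5, 1, 0, 0, 0, 0, 0, 0, -1, 0, 0, 0, 0, 0, 0, -1, 0, 0, 0, 0, 0, 0, -1, 0, 0, 0, 0, 0, 0, -1, 0, 0, 0, 0, 0, 0, -1, 0, 0, 0, 0, 0, 0, -1, 0, 0, 0, 0, 0, 0, -1, 0, 0, 0, 0, 0, 0, -1, 0, 0, 0, 0, 0, 0, -1, 0, 0, 0, 0, 0, 0, -1, 0, 0, 0, 0, 0, 0, -1]

```text
time_s: 21.5
position: [0.5243, -0.4479, 0.0048]
tcp_rot: [[0.045, -0.999, -0.0], [-0.999, -0.045, -0.0], [0.0, 0.0, -1.0]]
force: [-0.3, -0.8, 1.1]
opening: 0.448
```

```bash
python3 - <<'E'
from h import *
st()
E
```

```text
21.5 [ 0.5243 -0.4479  0.0048] [[0.045, -0.999, -0.0], [-0.999, -0.045, -0.0], [0.0, 0.0, -1.0]] F [-0.3 -0.8  1.1] M [0.15 0.04 0.01] op 0.448 j [-49.8  50.4  79.5  -0.   50.1 127.6]
```

Emit:
send_rows:
  moves: [0, 0, 0, 0, 0, 0.5, -1, 0, 0, 0, 0, 0, 1.5, -1, 0, 0, 0, 0, 0, 3, -1, 0, 0, 0, 0, 0, 4, -1, 0, 0, 0, 0, 0, 4, -1, 0, 0, 0, 0, 0, 4, -1, 0, 0, 0, 0, 0, 4, -1, 0, 0, 0, 0, 0, 2, -1, 0, 0, 0, 0, 0, 0, -1]

```text
time_s: 22.4
position: [0.526, -0.4497, 0.2406]
tcp_rot: [[0.045, -0.999, 0.007], [-0.999, -0.045, -0.008], [0.008, -0.006, -1.0]]
force: [0.6, 0.3, -0.8]
opening: 0.457
```

Emit:
send_rows:
  moves: [0, 0, 4, -0.3, 1.2, 0, -1, 0, 0, 7, -0.5, 2, 0, -1, 0, 0, 7, -0.5, 2, 0, -1, 0, 0, 7, -0.5, 2, 0, -1, 0, 0, 7, -0.5, 2, 0, -1, 0, 0, 7, -0.5, 2, 0, -1, 0, 0, 7, -0.5, 2, 0, -1, 0, 0, 7, -0.5, 2, 0, -1, 0, 0, 7, -0.5, 2, 0, -1, 0, 0, 7, -0.5, 2, 0, -1, 0, 0, 7, -0.5, 2, 0, -1, 0, 0, 7, -0.5, 2, 0, -1, 0, 0, 7, -0.5, 2, 0, -1, 0, 0, 7, -0.5, 2, 0, -1, 0, 0, 3.4, -0.4, 1.5, 0, -1, 0, 0, 0, -0.2, 0.6, 0, -1, 0, 0, 0, 0, 0, 0, -1, 0, 0, 0, 0, 0, 0, -1]

```text
time_s: 24.2
position: [0.4505, -0.1554, 0.2345]
tcp_rot: [[0.982, 0.19, 0.0], [0.19, -0.982, -0.0], [-0.0, 0.0, -1.0]]
force: [0.5, 0.1, -1.1]
opening: 0.455
```

```bash
python3 - <<'E'
from h import *
st()
c=cap('wrist','w13',None,1)
E
```

```text
24.2 [ 0.4505 -0.1554  0.2345] [[0.982, 0.19, 0.0], [0.19, -0.982, -0.0], [-0.0, 0.0, -1.0]] F [ 0.5  0.1 -1.1] M [-0.03 -0.04  0.04] op 0.455 j [-32.5  17.9 102.   -0.   60.1  46.6]
```

View pics/w13.png

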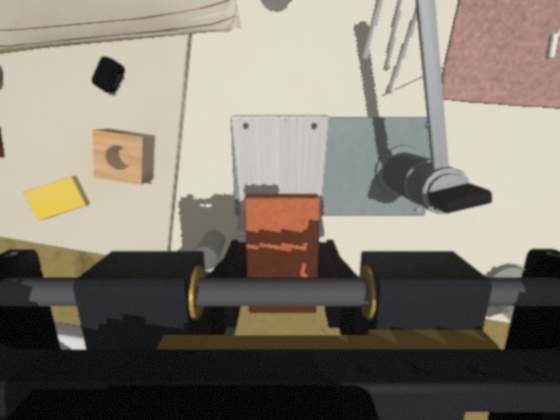

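```bash
python3 - <<'E'
from h import *
s=read_state();c=load('w13');p=np.array(s["position"]);R=np.array(s["tcp_rot"])
for x,z in((.035,-.0062),(.035,.0048),(-.035,-.0062),(-.035,.0048)):
    print(x,z,proj(c,p+R@[x,0,z]))
crop('w13','w13a',(225,180,340,320),5)
E
```

```text
0.035 -0.0062 [[282.13735684 202.52842633]]
0.035 0.0048 [[282.12611675 197.25265783]]
-0.035 -0.0062 [[282.05885478 319.00647451]]
-0.035 0.0048 [[282.05314445 307.79384023]]
```

View pics/w13a.png

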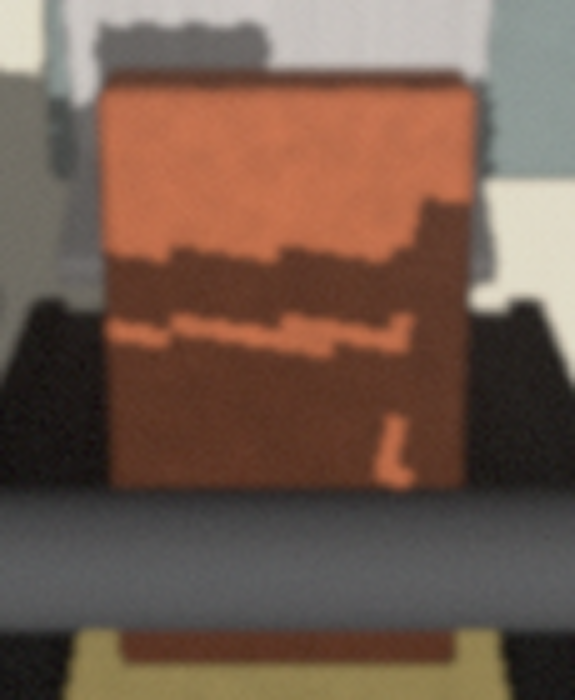

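Emit:
send_rows:
  moves: [0.76, -3.926, 0, 0, 0, -2, -1, 0.76, -3.926, 0, 0, 0, -2, -1, 0.76, -3.926, 0, 0, 0.1, -2, -1, 0.76, -3.926, 0, 0, 0.1, -2, -1, 0.76, -3.926, 0, 0, 0, -2, -1, 0, 0, 0, 0, 0, -2, -1, 0, 0, 0, 0, 0, -1, -1, 0, 0, 0, 0, 0, 0, -1, 0, 0, 0, 0, 0, 0, -1]

```text
time_s: 25.15
position: [0.4514, -0.1529, 0.1085]
tcp_rot: [[0.926, 0.192, 0.325], [0.18, -0.981, 0.066], [0.332, -0.002, -0.943]]
force: [-0.2, -0.1, -1.8]
opening: 0.455
```

```bash
python3 - <<'E'
from h import *
from fitshelf import *
st()
p=[ 0.41943002,-0.15964305,0.19132436]
n=shelf(p,[[0,0,1]])[0]-shelf(p,[[0,0,0]])[0]; xs=shelf(p,[[1,0,0]])[0]-shelf(p,[[0,0,0]])[0]; ys=np.cross(n,xs)
print(n,xs,ys)
s=read_state();R=np.array(s["tcp_rot"]);print('tool z.n',R[:,2]@n,'x.xs',R[:,0]@xs, R[:,0]@ys, R[:,0]@n)
d=np.array(s["position"])-shelf(p,[[0,0,0]])[0];print('tcp in shelf',d@xs,d@ys,d@n)
c=cap('side','s14');crop('s14','s14a',(260,120,350,220),6)
E
```

```text
25.15 [ 0.4514 -0.1529  0.1085] [[0.926, 0.192, 0.325], [0.18, -0.981, 0.066], [0.332, -0.002, -0.943]] F [-0.2 -0.1 -1.8] M [-0.03  0.25  0.02] op 0.455 j [-42.6  28.2 121.6  41.3  24.   -0.8]
[-0.33577939 -0.0650383   0.93969262] [0.92254629 0.17869125 0.34202014] [-0.19015926  0.98175326  0.        ]
tool z.n -0.9999401695764156 x.xs 0.9999431479122909 0.0010066641940370783 -0.0106154401914697
tcp in shelf 0.05685171490061166 0.0005238057329949235 0.060667262818703965
```

View pics/s14a.png

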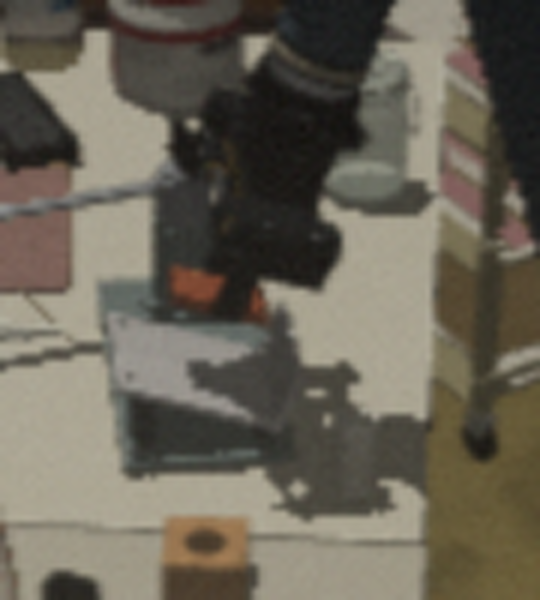

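Emit:
send_rows:
  moves: [0.1, -0.5, 0, 0.1, 0, -1, -1, 0, 0, 0, 0.1, 0, -1.5, -1, 0, 0, 0, 0, 0, -1.5, -1, 0, 0, 0, 0, 0, -1, -1, 0, 0, 0, 0, 0, -0.45, -1, 0, 0, 0, 0, 0, 0, -1, 0, 0, 0, 0, 0, 0, -1]

```text
time_s: 25.9
position: [0.4536, -0.1525, 0.0546]
tcp_rot: [[0.922, 0.193, 0.335], [0.181, -0.981, 0.067], [0.341, -0.001, -0.94]]
force: [0.2, 0.4, -1.6]
opening: 0.453
```

```bash
cat > sh.py <<'E'
from h import *
from fitshelf import *
p=[ 0.41943002,-0.15964305,0.19132436]
O=shelf(p,[[0,0,0]])[0]
n=shelf(p,[[0,0,1]])[0]-O; xs=shelf(p,[[1,0,0]])[0]-O; ys=np.cross(n,xs)
def rep():
    s=read_state();R=np.array(s["tcp_rot"]);F=np.array(s["force"])
    d=np.array(s["position"])-O
    W=np.c_[xs,ys,n]; E=W.T@R@np.diag([1,-1,-1]); rv=cv2.Rodrigues(E)[0].ravel()
    print(s["time_s"],'tcp in shelf mm',np.round(1000*np.array([d@xs,d@ys,d@n]),2),'rot err deg (shelf axes)',np.round(np.degrees(rv),2),'F',np.round(W.T@F,1),'M',np.round(W.T@np.array(s["moment"]),2),'op',round(s["opening"],3),'j5',np.round(s["joint_positions"],1))
def mv(dx,dy,dz): print('world cm',np.round(100*(dx*xs+dy*ys+dz*n)/1000,3))
if __name__=='__main__':
    rep()
    import sys
    for a in sys.argv[1:]: mv(*map(float,a.split(',')))
E
python3 sh.py 0,0,-4 -1,0,0
```

```text
25.9 tcp in shelf mm [40.57  0.53  9.32] rot err deg (shelf axes) [0.12 0.04 0.14] F [-0.3  0.4 -1.7] M [0.01 0.29 0.01] op 0.453 j5 [-42.7  36.2 123.6  63.7  17.9 -24.6]
world cm [ 0.134  0.026 -0.376]
world cm [-0.092 -0.018 -0.034]
```

Emit:
send_rows:
  moves: [0, 0, 0, 0.07, 0.01, -0.19, -1, 0, 0, 0, 0.07, 0.01, -0.19, -1, 0, 0, 0, 0, 0, 0, -1, 0, 0, 0, 0, 0, 0, -1]

```text
time_s: 26.3
position: [0.4548, -0.1521, 0.0506]
tcp_rot: [[0.922, 0.193, 0.334], [0.181, -0.981, 0.067], [0.341, -0.002, -0.94]]
force: [1.7, 0.0, 2.0]
opening: 0.453
```

```bash
python3 sh.py
```

```text
26.3 tcp in shelf mm [40.37  0.64  5.08] rot err deg (shelf axes) [0.14 0.05 0.11] F [ 2.3 -0.3  1.3] M [-0.13  0.04 -0.02] op 0.453 j5 [-42.5  36.8 123.5  65.3  17.7 -26.1]
```

Emit:
send_rows:
  moves: [0, 0, 0, -0.1, -0.02, -0.006, -1, 0, 0, 0, -0.09, -0.02, -0.034, -1, 0, 0, 0, 0, 0, 0, -1]

```text
time_s: 26.6
position: [0.4521, -0.1521, 0.0497]
tcp_rot: [[0.923, 0.193, 0.333], [0.18, -0.981, 0.068], [0.34, -0.003, -0.94]]
force: [-1.5, -0.2, 0.3]
opening: 0.453
```

```bash
python3 sh.py
```

```text
26.6 tcp in shelf mm [37.56  1.19  5.12] rot err deg (shelf axes) [0.2  0.13 0.08] F [-1.3  0.1  0.8] M [-0.01  0.28 -0.01] op 0.453 j5 [-42.8  36.9 123.8  65.9  17.6 -27.1]
```

Emit:
send_rows:
  moves: [0, 0, 0, -0.1, -0.04, -0.03, -1, 0, 0, 0, -0.1, -0.04, -0.034, -1, 0, 0, 0, 0, 0, 0, -1]

```text
time_s: 26.9
position: [0.4503, -0.153, 0.049]
tcp_rot: [[0.923, 0.193, 0.333], [0.18, -0.981, 0.068], [0.34, -0.003, -0.94]]
force: [-0.2, -0.8, -0.5]
opening: 0.454
```

```bash
python3 sh.py
```

```text
26.9 tcp in shelf mm [35.46  0.65  5.21] rot err deg (shelf axes) [0.2  0.12 0.08] F [-0.5 -0.7 -0.4] M [-0.01  0.27  0.03] op 0.454 j5 [-43.1  37.  124.   66.7  17.6 -28.1]
```

Emit:
send_rows:
  moves: [0, 0, 0, -0.1, -0.03, -0.034, -1, 0, 0, 0, -0.1, -0.02, -0.034, -1, 0, 0, 0, 0, 0, 0, -1]

```text
time_s: 27.2
position: [0.4483, -0.1535, 0.0484]
tcp_rot: [[0.923, 0.193, 0.333], [0.18, -0.981, 0.068], [0.34, -0.003, -0.94]]
force: [-0.5, -0.1, -1.8]
opening: 0.45
```

```bash
python3 sh.py; python3 - <<'E'
from h import *
cap('wrist','w15'); crop('w15','w15a',(210,150,350,320),3.5)
E
```

```text
27.2 tcp in shelf mm [33.36  0.55  5.3 ] rot err deg (shelf axes) [0.2  0.12 0.09] F [-1.1 -0.  -1.5] M [ 0.02  0.24 -0.01] op 0.45 j5 [-43.3  37.1 124.3  67.5  17.5 -29.3]
```

View pics/w15a.png

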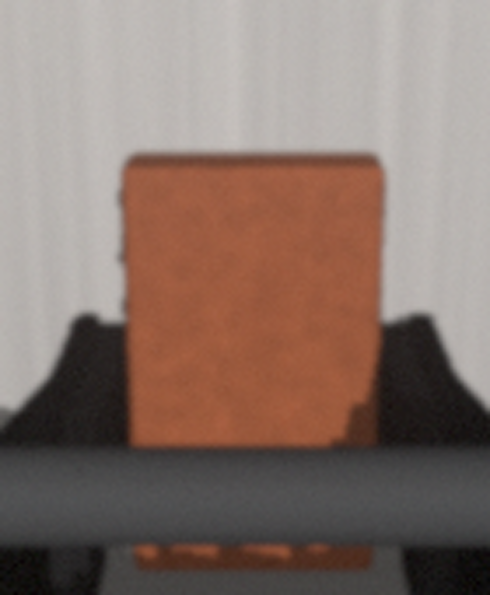

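Emit:
send_rows:
  moves: [0, 0, 0, -0.08, -0.02, -0.054, -1, 0, 0, 0, -0.09, -0.02, -0.034, -1, 0, 0, 0, 0, 0, 0, -1]

```text
time_s: 27.55
position: [0.4474, -0.1539, 0.0479]
tcp_rot: [[0.922, 0.193, 0.335], [0.18, -0.981, 0.068], [0.342, -0.003, -0.94]]
force: [3.0, 0.9, 0.0]
opening: 0.453
```

```bash
python3 sh.py
```

```text
27.55 tcp in shelf mm [32.29  0.28  5.12] rot err deg (shelf axes) [0.2  0.02 0.08] F [ 3.   0.3 -1.1] M [ 0.1  -0.27 -0.06] op 0.453 j5 [-43.5  37.2 124.4  68.4  17.5 -30.4]
```

Emit:
send_rows:
  moves: [0, 0, 0, 0.017, 0.003, -0.047, -1, 0, 0, 0, 0, 0, 0, -1]

```text
time_s: 27.75
position: [0.4474, -0.1539, 0.0478]
tcp_rot: [[0.922, 0.193, 0.335], [0.18, -0.981, 0.068], [0.342, -0.002, -0.94]]
force: [0.6, 1.1, 6.0]
opening: 0.455
```

```bash
python3 sh.py
```

```text
27.75 tcp in shelf mm [32.27  0.32  5.05] rot err deg (shelf axes) [0.16 0.02 0.09] F [2.8 1.  5.4] M [ 0.02 -0.36 -0.13] op 0.455 j5 [-43.5  37.2 124.5  68.6  17.5 -30.6]
```

Emit:
send_rows:
  moves: [0, 0, 0, 0, 0, 0, 0.3, 0, 0, 0, 0, 0, 0, 0.3, 0, 0, 0, 0, 0, 0, 0.3, 0, 0, 0, 0, 0, 0, 0.3, 0, 0, 0, 0, 0, 0, 0.3, 0, 0, 0, -0.2, -0.03, 0.5, 0.3, 0, 0, 0, -0.5, -0.1, 1.4, 0.3, 0, 0, 0, -0.7, -0.13, 1.88, 0.3, 0, 0, 0, -1, -0.2, 2.82, 1, 0, 0, 0, -1, -0.2, 2.82, 1, 0, 0, 0, 0, 0, 0, 1, 0, 0, 0, 0, 0, 0, 1]

```text
time_s: 28.95
position: [0.4131, -0.1608, 0.1418]
tcp_rot: [[0.922, 0.192, 0.335], [0.181, -0.981, 0.066], [0.341, -0.001, -0.94]]
force: [-0.2, 0.6, 0.3]
opening: 0.93
```

```bash
python3 sh.py; python3 - <<'E'
from h import *
cap('wrist','w16',None,1.4)
E
```

```text
28.95 tcp in shelf mm [3.1520e+01 5.0000e-02 1.0536e+02] rot err deg (shelf axes) [0.09 0.05 0.11] F [0.1 0.6 0.3] M [0.05 0.26 0.01] op 0.93 j5 [-48.2  22.2 124.4  38.3  28.3  -2.5]
```

View pics/w16.png

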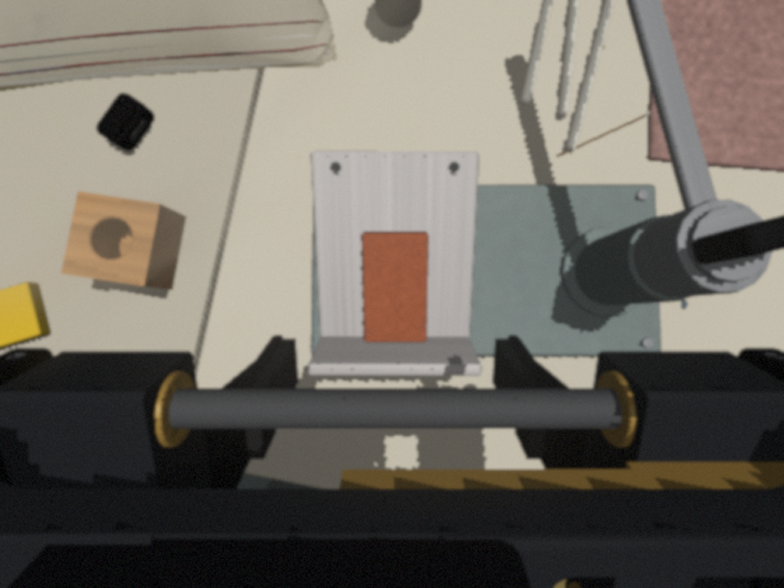

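Emit:
send_rows:
  moves: [-0.76, 3.926, 0, 0, 0.5, 1.2, 1, -0.76, 3.926, 0, 0, 1, 1.2, 1, -0.76, 3.926, 0, 0, 1, 1.2, 1, -0.76, 3.926, 0, 0, 1, 1.2, 1, -0.76, 3.926, 0, 0, 1.5, 1.2, 0.6, 0, 0, 6.5, 0.1, 2.5, 0, 0.6, 0, 0, 6.5, 0.1, 2.6, 0, 0.6, 0, 0, 6.5, 0.1, 2.6, 0, 0.6, 0, 0, 6.5, 0.1, 2.6, 0, 0.6, 0, 0, 6.5, 0.1, 2.6, 0, 0.6, 0, 0, 6.5, 0.1, 2.6, 0, 0.6, 0, 0, 6.5, 0.1, 2.6, 0, 0.6, 0, 0, 6.5, 0.1, 2.6, 0, 0.4, 0, 0, 6.5, 0.1, 2.6, 0, 0.4, 0, 0, 6.5, 0.1, 2.6, 0, 0.4, 0, 0, 6.5, 0.1, 2.6, 0, 0.4, 0, 0, 6.5, 0.1, 2.6, 0, 0.4, 0, 0, 7, 0, 1.5, 0, 0.4, 0, 0, 0, 0, 0, 0, 0.4, 0, 0, 0, 0, 0, 0, 0.4]

```text
time_s: 31.0
position: [0.4246, 0.2152, 0.1973]
tcp_rot: [[-0.106, 0.994, -0.011], [0.994, 0.106, 0.013], [0.014, -0.009, -1.0]]
force: [-1.0, 0.3, -0.8]
opening: 0.701
```

```bash
python3 - <<'E'
from h import *
st()
c=cap('wrist','w17',None,1.4)
E
python3 tov.py w17,.429,.2307;python3 tile.py w17,.409,.3225
```

```text
31.0 [0.4246 0.2152 0.1973] [[-0.106, 0.994, -0.011], [0.994, 0.106, 0.013], [0.014, -0.009, -1.0]] F [-1.   0.3 -0.8] M [-0.05 -0.13 -0.02] op 0.701 j [ 12.8  21.1 104.4   1.1  55.    6.2]
w17 [ 0.4311  0.2058 95.5126  0.2315]
w17 [  0.4084   0.324  101.0844   0.915 ]
```

View pics/w17.png

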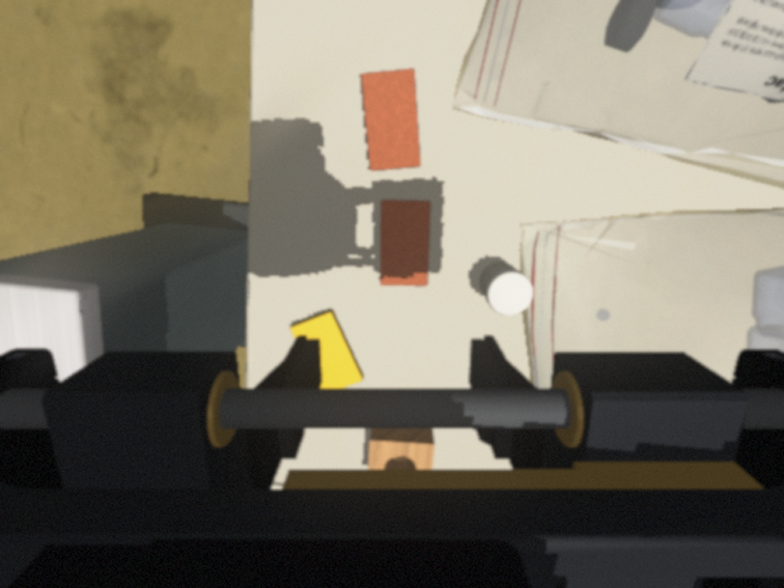

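```bash
python3 - <<'E'
from h import *
c=load('w17')
P=ray(c,np.array([[380,200],[431,202],[428,286],[380,286]])/1.4,.011);print(np.round(P,4),P.mean(0))
for a,b in((3,0),(2,1)):
    d=P[b]-P[a];print(np.linalg.norm(d),np.degrees(np.arctan2(d[1],d[0])))
E
```

```text
[[0.4062 0.2659 0.011 ]
 [0.4464 0.2686 0.011 ]
 [0.4527 0.2004 0.011 ]
 [0.413  0.1961 0.011 ]] [0.42958031 0.23276522 0.011     ]
0.07012097368946534 95.56252577890194
0.0685068356626256 95.28133476734301
```

Emit:
send_rows:
  moves: [0, 0, -0.6, 0.46, 1.63, -1, 0.4, 0, 0, 0, 0, 0, -4, 0.4, 0, 0, 0, 0, 0, -4, 0.4, 0, 0, 0, 0, 0, -3, 0.4, 0, 0, 0, 0, 0, -1, 0.4, 0, 0, 0, 0, 0, 0, 0.4, 0, 0, 0, 0, 0, 0, 0.4]

```text
time_s: 31.75
position: [0.4308, 0.2312, 0.0695]
tcp_rot: [[-0.095, 0.995, -0.006], [0.995, 0.095, 0.014], [0.015, -0.005, -1.0]]
force: [0.2, 0.1, -0.1]
opening: 0.7
```

```bash
python3 - <<'E'
from h import *
st()
c=cap('wrist','w18',None,1.2)
E
```

```text
31.75 [0.4308 0.2312 0.0695] [[-0.095, 0.995, -0.006], [0.995, 0.095, 0.014], [0.015, -0.005, -1.0]] F [ 0.2  0.1 -0.1] M [-0.01 -0.07 -0.02] op 0.7 j [ 14.5  34.7 108.8   1.5  36.6   7.9]
```

View pics/w18.png

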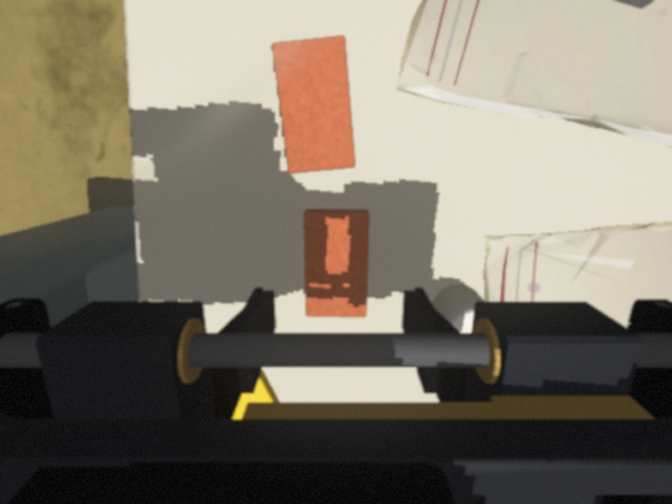

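```bash
python3 - <<'E'
from h import *
c=load('w18')
print(ray(c,np.array([[336,210],[336,316],[304,260],[368,260]])/1.2,.011))
E
```

```text
[[0.42594289 0.2688342  0.011     ]
 [0.4324161  0.19999816 0.011     ]
 [0.4091165  0.23581083 0.011     ]
 [0.44860294 0.23964766 0.011     ]]
```

Emit:
send_rows:
  moves: [-0.8, -0.3, 0, -0.1, 0.05, -3, 0.4, 0, 0, 0, 0, 0, -2.5, 0.4, 0, 0, 0, 0, 0, -1, 0.4, 0, 0, 0, 0, 0, 0, 0.4]

```text
time_s: 32.2
position: [0.429, 0.2319, 0.0037]
tcp_rot: [[-0.096, 0.995, -0.003], [0.995, 0.096, -0.0], [-0.0, -0.003, -1.0]]
force: [0.3, 0.3, 0.4]
opening: 0.703
```

Emit:
send_rows:
  moves: [0, 0, 0, 0, 0, 0, -1, 0, 0, 0, 0, 0, 0, -1, 0, 0, 0, 0, 0, 0, -1, 0, 0, 0, 0, 0, 0, -1, 0, 0, 0, 0, 0, 0, -1, 0, 0, 0, 0, 0, 0, -1, 0, 0, 0, 0, 0, 0, -1, 0, 0, 0, 0, 0, 0, -1]

```text
time_s: 33.0
position: [0.4294, 0.2321, 0.0045]
tcp_rot: [[-0.096, 0.995, -0.001], [0.995, 0.096, 0.0], [0.0, -0.001, -1.0]]
force: [0.8, 0.1, 6.4]
opening: 0.452
```

```bash
python3 - <<'E'
from h import *
st()
E
```

```text
33.0 [0.4294 0.2321 0.0045] [[-0.096, 0.995, -0.001], [0.995, 0.096, 0.0], [0.0, -0.001, -1.0]] F [0.8 0.1 6.4] M [-0.01 -0.05 -0.03] op 0.452 j [ 15.2  42.2 110.2   0.   27.7   9.7]
```

Emit:
send_rows:
  moves: [0, 0, 0, 0, 0, 0.5, -1, 0, 0, 0, 0, 0, 1.5, -1, 0, 0, 0, 0, 0, 3, -1, 0, 0, 0, 0, 0, 4, -1, 0, 0, 0, 0, 0, 4, -1, 0, 0, 0, 0, 0, 4, -1, 0, 0, 0, 0, 0, 2, -1, 0, 0, 0, 0, 0, 0, -1]

```text
time_s: 33.8
position: [0.4307, 0.2325, 0.1968]
tcp_rot: [[-0.096, 0.995, 0.005], [0.995, 0.096, 0.002], [0.001, 0.005, -1.0]]
force: [0.8, 0.9, -0.9]
opening: 0.456
```

Emit:
send_rows:
  moves: [0, 0, -3, 0, -1.2, 0, -1, 0, 0, -5.5, 0.1, -2.3, 0, -1, 0, 0, -5.5, 0.1, -2.5, 0, -1, 0, 0, -5.5, 0.1, -2.5, 0, -1, 0, 0, -5.5, 0.1, -2.5, 0, -1, 0, 0, -5.5, 0.1, -2.5, 0, -1, 0, 0, -5.5, 0.2, -2.5, 0, -1, 0, 0, -5.5, 0.2, -2.5, 0, -1, 0, 0, -5.5, 0.2, -2.5, 0, -1, 0, 0, -5.5, 0.2, -2.5, 0, -1, 0, 0, -5.5, 0.2, -2.5, 0, -1, 0, 0, -5.5, 0.1, -2.5, 0, -1, 0, 0, -5.5, 0.1, -2.5, 0, -1, 0, 0, -5.5, 0.1, -2.5, 0, -1, 0, 0, -5.5, 0.1, -2.5, 0, -1, 0, 0, -4.5, 0.1, -2.2, 0, -1, 0, 0, 0, 0, -0.4, 0, -1, 0, 0, 0, 0, 0, 0, -1, 0, 0, 0, 0, 0, 0, -1]

```text
time_s: 35.7
position: [0.4476, -0.153, 0.1926]
tcp_rot: [[0.982, 0.191, -0.004], [0.191, -0.982, 0.005], [-0.003, -0.005, -1.0]]
force: [0.3, -0.1, -0.6]
opening: 0.455
```

```bash
python3 - <<'E'
from h import *
st()
c=cap('wrist','w19',None,1.2)
E
```

```text
35.7 [ 0.4476 -0.153   0.1926] [[0.982, 0.191, -0.004], [0.191, -0.982, 0.005], [-0.003, -0.005, -1.0]] F [ 0.3 -0.1 -0.6] M [ 0.03 -0.03 -0.03] op 0.455 j [-3.250e+01  2.130e+01  1.051e+02  1.000e-01  5.400e+01  4.640e+01]
```

View pics/w19.png

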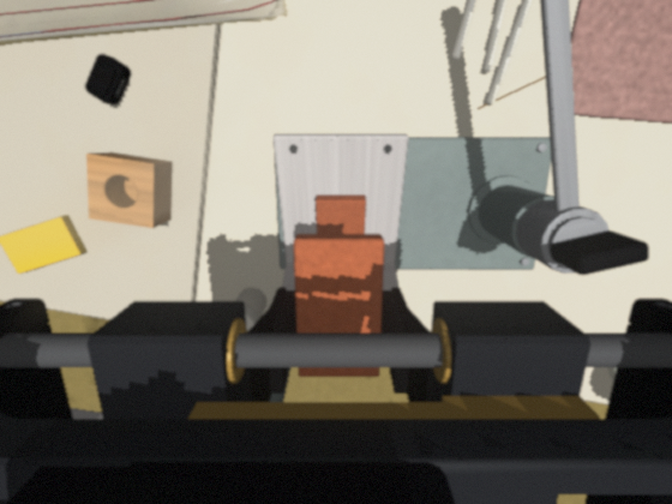

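Emit:
send_rows:
  moves: [0.76, -3.926, 0, 0, 0, -1.6, -1, 0.76, -3.926, 0, 0, 0, -1.6, -1, 0.76, -3.926, 0, 0, 0, -1.6, -1, 0.76, -3.926, 0, 0, 0, -1.6, -1, 0.76, -3.926, 0, 0, 0, -1.6, -1, 0, 0, 0, 0, 0, 0, -1, 0, 0, 0, 0, 0, 0, -1]

```text
time_s: 36.45
position: [0.4497, -0.1523, 0.1181]
tcp_rot: [[0.928, 0.195, 0.318], [0.182, -0.981, 0.069], [0.325, -0.006, -0.946]]
force: [-0.2, -0.3, -0.8]
opening: 0.459
```

```bash
python3 sh.py; python3 - <<'E'
from sh import *
s=read_state();t=O+.040*xs+.0195*n;print(100*(t-np.array(s["position"])))
E
```

```text
36.45 tcp in shelf mm [58.73  1.43 70.29] rot err deg (shelf axes) [0.43 1.01 0.13] F [-0.5 -0.3 -0.6] M [-0.04  0.22  0.  ] op 0.459 j5 [-42.6  26.8 121.   37.6  25.9   3. ]
[ 5.00845581e-03 -1.44907600e-01 -5.41329997e+00]
```

Emit:
send_rows:
  moves: [-0.2, -1.07, -0.15, 0, -0.15, -1, -1, 0, 0, 0, 0, 0, -1.5, -1, 0, 0, 0, 0, 0, -1.5, -1, 0, 0, 0, 0, 0, -1, -1, 0, 0, 0, 0, 0, -0.4, -1, 0, 0, 0, 0, 0, 0, -1, 0, 0, 0, 0, 0, 0, -1]

```text
time_s: 37.15
position: [0.451, -0.1544, 0.0648]
tcp_rot: [[0.921, 0.194, 0.339], [0.183, -0.981, 0.064], [0.344, 0.003, -0.939]]
force: [0.4, 0.0, -0.7]
opening: 0.456
```

```bash
python3 sh.py -2,0,0 0,0,-3;  python3 - <<'E'
from h import *
c=cap('wrist','w20',None,1.2)
E
```

```text
37.15 tcp in shelf mm [41.26 -0.86 19.91] rot err deg (shelf axes) [-0.1  -0.15  0.25] F [ 0.2 -0.  -0.8] M [ 0.    0.29 -0.02] op 0.456 j5 [-43.2  34.7 123.7  60.7  18.6 -22. ]
world cm [-0.185 -0.036 -0.068]
world cm [ 0.101  0.02  -0.282]
```

View pics/w20.png

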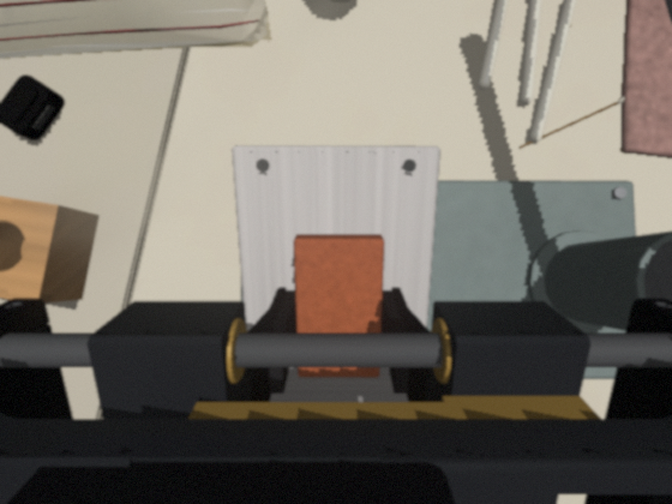

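Emit:
send_rows:
  moves: [0, 0, 0, 0.1, 0.04, -0.28, -1, 0, 0, 0, -0.185, -0.036, -0.068, -1, 0, 0, 0, -0.185, -0.036, -0.068, -1, 0, 0, 0, -0.185, -0.036, -0.068, -1, 0, 0, 0, 0, 0, 0, -1, 0, 0, 0, 0, 0, 0, -1]

```text
time_s: 37.8
position: [0.4452, -0.1551, 0.0592]
tcp_rot: [[0.922, 0.192, 0.337], [0.18, -0.981, 0.065], [0.343, 0.001, -0.939]]
force: [0.8, 0.3, -0.7]
opening: 0.459
```

```bash
python3 sh.py
```

```text
37.8 tcp in shelf mm [33.88 -0.42 16.67] rot err deg (shelf axes) [-0.04 -0.07  0.1 ] F [ 0.6  0.2 -0.9] M [-0.04  0.27  0.01] op 0.459 j5 [-43.9  35.4 124.5  64.2  18.1 -26.3]
```

Emit:
send_rows:
  moves: [0, 0, 0, -0.1, 0, -0.034, -1, 0, 0, 0, 0, 0, 0, -1, 0, 0, 0, 0, 0, 0, -1]

```text
time_s: 38.1
position: [0.4444, -0.1551, 0.059]
tcp_rot: [[0.922, 0.192, 0.337], [0.181, -0.981, 0.064], [0.343, 0.002, -0.939]]
force: [1.0, 0.3, -0.4]
opening: 0.454
```

```bash
python3 sh.py
```

```text
38.1 tcp in shelf mm [33.06 -0.3  16.67] rot err deg (shelf axes) [-0.05 -0.09  0.13] F [ 0.9  0.1 -0.7] M [0.01 0.19 0.03] op 0.454 j5 [-43.9  35.5 124.7  64.7  18.1 -26.8]
```

Emit:
send_rows:
  moves: [0, 0, 0, -0.1, -0.02, -0.034, -1, 0, 0, 0, 0, 0, 0, -1, 0, 0, 0, 0, 0, 0, -1]

```text
time_s: 38.4
position: [0.4443, -0.1551, 0.059]
tcp_rot: [[0.921, 0.192, 0.339], [0.181, -0.981, 0.065], [0.345, 0.001, -0.939]]
force: [5.3, 0.6, 0.5]
opening: 0.452
```

```bash
python3 sh.py
```

```text
38.4 tcp in shelf mm [32.96 -0.31 16.73] rot err deg (shelf axes) [-0.02 -0.19  0.14] F [ 5.1 -0.4 -1.4] M [ 0.15 -0.72  0.05] op 0.452 j5 [-44.   35.5 124.7  65.1  18.1 -27.4]
```

Emit:
send_rows:
  moves: [0, 0, 0, 0.05, 0.01, 0.017, -1, 0, 0, 0, 0.02, 0.004, -0.056, -1, 0, 0, 0, 0.02, 0.004, -0.056, -1, 0, 0, 0, 0, 0, 0, -1]

```text
time_s: 38.8
position: [0.4446, -0.1551, 0.0581]
tcp_rot: [[0.921, 0.192, 0.338], [0.181, -0.981, 0.064], [0.344, 0.002, -0.939]]
force: [3.2, 1.9, 6.3]
opening: 0.451
```

```bash
python3 sh.py
```

```text
38.8 tcp in shelf mm [32.96 -0.32 15.81] rot err deg (shelf axes) [-0.06 -0.15  0.14] F [5.5 1.2 4.7] M [ 0.15 -0.72  0.01] op 0.451 j5 [-43.9  35.6 124.7  65.4  18.  -27.6]
```

Seated at n≈15.8, against the backstop. Release and retreat.

Emit:
send_rows:
  moves: [0, 0, 0, 0, 0, 0, 0.3, 0, 0, 0, 0, 0, 0, 0.3, 0, 0, 0, 0, 0, 0, 0.3, 0, 0, 0, 0, 0, 0, 0.3, 0, 0, 0, 0, 0, 0, 0.3, 0, 0, 0, -0.2, -0.03, 0.5, 0.3, 0, 0, 0, -0.5, -0.1, 1.4, 0.3, 0, 0, 0, -0.7, -0.13, 1.88, 0.3, 0, 0, 0, -1, -0.2, 2.82, 0.6, 0, 0, 0, -1, -0.2, 2.82, 0.6, 0, 0, 0, 0, 0, 0, 0.6, 0, 0, 0, 0, 0, 0, 0.6]

```text
time_s: 40.0
position: [0.4103, -0.1619, 0.1523]
tcp_rot: [[0.921, 0.192, 0.338], [0.181, -0.981, 0.063], [0.344, 0.003, -0.939]]
force: [0.7, 0.2, 0.0]
opening: 0.792
```

```bash
python3 sh.py; python3 - <<'E'
from h import *
cap('wrist','w21',None,1.4)
E
```

```text
40.0 tcp in shelf mm [ 32.32  -0.5  116.25] rot err deg (shelf axes) [-0.14 -0.13  0.14] F [ 0.7  0.  -0.2] M [-0.04  0.2  -0.03] op 0.792 j5 [-48.7  20.5 124.3  36.7  29.7  -1. ]
```

View pics/w21.png

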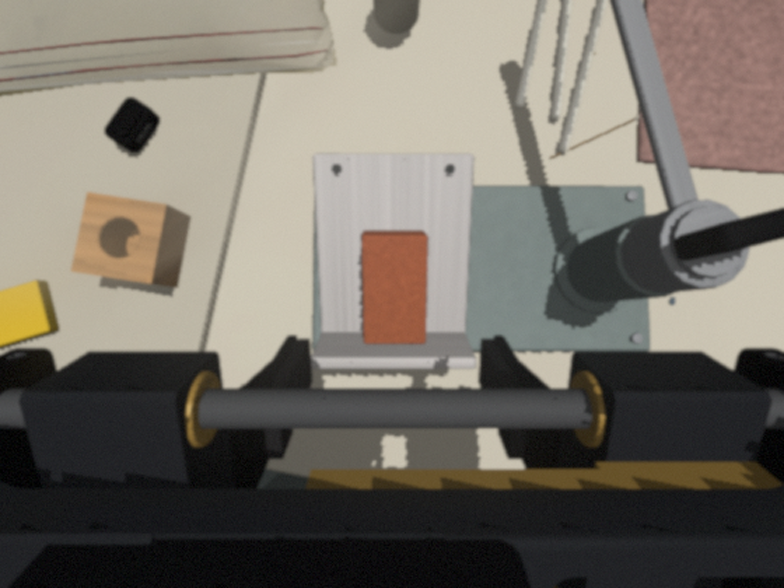

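Emit:
send_rows:
  moves: [-0.76, 3.926, 0, 0, 0.5, 1, 0.6, -0.76, 3.926, 0, 0, 1, 1, 0.6, -0.76, 3.926, 0, 0, 1.5, 1, 0.6, -0.76, 3.926, 0, 0, 2, 1, 0.6, -0.76, 3.926, 0, 0, 2, 1, 0.6, 0, 0, 6.4, 0, 2.9, 0, 0.6, 0, 0, 6.4, 0, 2.9, 0, 0.6, 0, 0, 6.4, 0, 2.9, 0, 0.6, 0, 0, 6.4, 0, 2.9, 0, 0.6, 0, 0, 6.4, 0, 2.9, 0, 0.6, 0, 0, 6.4, 0, 2.9, 0, 0.6, 0, 0, 6.4, 0, 2.9, 0, 0.6, 0, 0, 6.4, 0, 2.9, 0, 0.6, 0, 0, 6.4, 0, 2.9, 0, 0.6, 0, 0, 6.4, 0, 2.9, 0, 0.6, 0, 0, 6.4, 0, 2.9, 0, 0.6, 0, 0, 6.4, 0, 2.9, 0, 0.6, 0, 0, 6.4, 0, 2.4, 0, 0.6, 0, 0, 6.8, 0, 1.5, 0, 0.6, 0, 0, 0, 0, 0, 0, 0.6]

```text
time_s: 42.05
position: [0.4096, 0.2971, 0.1987]
tcp_rot: [[-0.196, 0.981, -0.006], [0.981, 0.196, 0.01], [0.011, -0.004, -1.0]]
force: [0.9, -0.3, -0.2]
opening: 0.801
```

```bash
python3 - <<'E'
from h import *
st()
c=cap('wrist','w22',None,1.4)
E
```

```text
42.05 [0.4096 0.2971 0.1987] [[-0.196, 0.981, -0.006], [0.981, 0.196, 0.01], [0.011, -0.004, -1.0]] F [ 0.9 -0.3 -0.2] M [-0.04 -0.14 -0.03] op 0.801 j [ 22.9  23.  100.5   0.8  56.6  11.1]
```

View pics/w22.png

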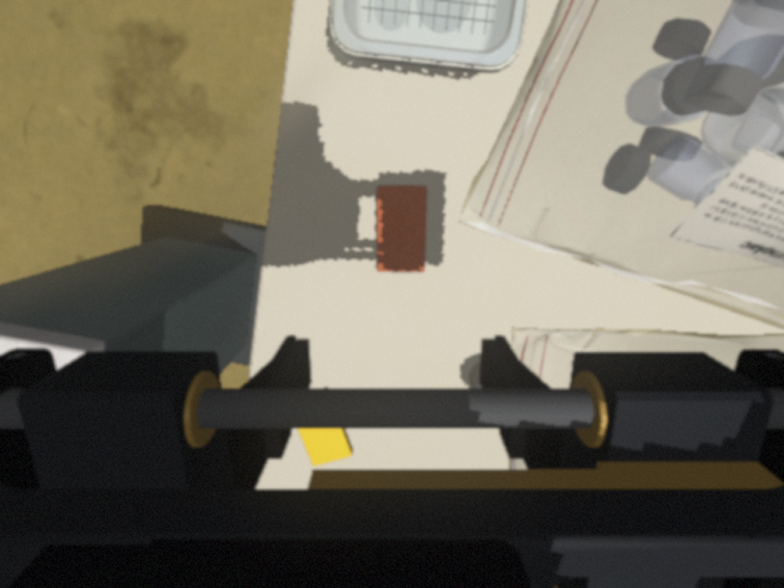

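```bash
python3 - <<'E'
from h import *
c=load('w22')
P=ray(c,np.array([[377,186],[427,187],[424,271],[377,271]])/1.4,.011);print(np.round(P,4),P.mean(0))
for a,b in((3,0),(2,1)):
    d=P[b]-P[a];print(np.linalg.norm(d),np.degrees(np.arctan2(d[1],d[0])))
E
```

```text
[[0.3835 0.3555 0.011 ]
 [0.4221 0.3625 0.011 ]
 [0.4342 0.296  0.011 ]
 [0.3962 0.2883 0.011 ]] [0.40899169 0.32557487 0.011     ]
0.06833653724676969 100.69062970385184
0.06755315167827658 100.37511988132097
```

Emit:
send_rows:
  moves: [-0.57, -0.34, -0.8, -0.06, 1.6, -1, 0.4, 0, 0, 0, 0, 1, -4, 0.4, 0, 0, 0, 0, 0, -4, 0.4, 0, 0, 0, 0, 0, -4, 0.4, 0, 0, 0, 0, 0, -3, 0.4, 0, 0, 0, 0, 0, 0, 0.4, 0, 0, 0, 0, 0, 0, 0.4]

```text
time_s: 42.8
position: [0.4095, 0.3203, 0.0401]
tcp_rot: [[-0.177, 0.984, 0.001], [0.984, 0.177, -0.001], [-0.001, 0.001, -1.0]]
force: [0.1, -0.6, -0.3]
opening: 0.7
```

```bash
python3 - <<'E'
from h import *
st()
c=cap('wrist','w23',None,1.2)
E
```

```text
42.8 [0.4095 0.3203 0.0401] [[-0.177, 0.984, 0.001], [0.984, 0.177, -0.001], [-0.001, 0.001, -1.0]] F [ 0.1 -0.6 -0.3] M [ 0.   -0.13  0.01] op 0.7 j [ 2.580e+01  3.920e+01  1.051e+02 -1.000e-01  3.580e+01  1.560e+01]
```

View pics/w23.png

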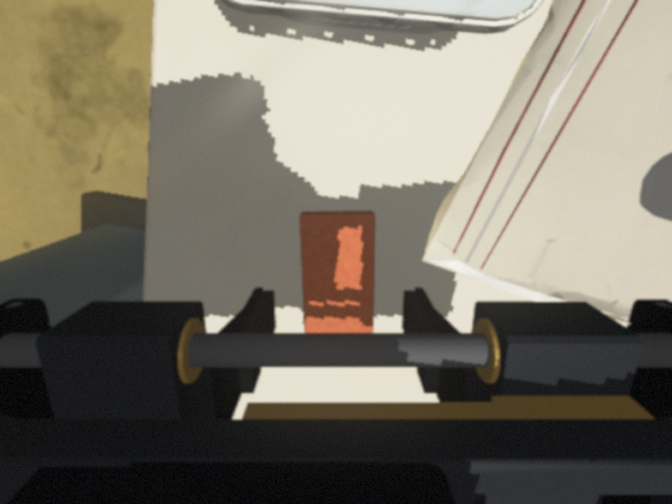

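Emit:
send_rows:
  moves: [0, 0, 0, -0.08, 0.39, -1, 0.4, 0, 0, 0, 0, 0, -2, 0.4, 0, 0, 0, 0, 0, -0.55, 0.4, 0, 0, 0, 0, 0, 0, -1, 0, 0, 0, 0, 0, 0, -1, 0, 0, 0, 0, 0, 0, -1, 0, 0, 0, 0, 0, 0, -1, 0, 0, 0, 0, 0, 0, -1, 0, 0, 0, 0, 0, 0, -1, 0, 0, 0, 0, 0, 0, -1, 0, 0, 0, 0, 0, 0, -1]

```text
time_s: 43.95
position: [0.4093, 0.3253, 0.0058]
tcp_rot: [[-0.179, 0.984, 0.004], [0.984, 0.179, 0.001], [-0.0, 0.004, -1.0]]
force: [-0.7, -0.0, 5.6]
opening: 0.448
```

```bash
python3 - <<'E'
from h import *
st()
E
```

```text
43.95 [0.4093 0.3253 0.0058] [[-0.179, 0.984, 0.004], [0.984, 0.179, 0.001], [-0.0, 0.004, -1.0]] F [-0.7 -0.   5.6] M [-0.01  0.04 -0.01] op 0.448 j [ 2.630e+01  4.300e+01  1.053e+02 -1.000e-01  3.150e+01  1.610e+01]
```

Emit:
send_rows:
  moves: [0, 0, 0, 0, 0, 0.5, -1, 0, 0, 0, 0, 0, 1.5, -1, 0, 0, 0, 0, 0, 3, -1, 0, 0, 0, 0, 0, 4, -1, 0, 0, 0, 0, 0, 4, -1, 0, 0, 0, 0, 0, 4, -1, 0, 0, 0, 0, 0, 2, -1, 0, 0, 0, 0, 0, 0, -1]

```text
time_s: 44.75
position: [0.4108, 0.326, 0.1983]
tcp_rot: [[-0.179, 0.984, 0.01], [0.984, 0.179, 0.003], [0.002, 0.01, -1.0]]
force: [0.2, 0.7, -1.1]
opening: 0.449
```

Emit:
send_rows:
  moves: [0, 0, -3, 0.2, -1.2, 0, -1, 0, 0, -5, 0.2, -2.5, 0, -1, 0, 0, -5, 0.2, -2.8, 0, -1, 0, 0, -5, 0.2, -2.8, 0, -1, 0, 0, -5, 0.2, -2.8, 0, -1, 0, 0, -5, 0.2, -2.8, 0, -1, 0, 0, -5, 0.2, -2.8, 0, -1, 0, 0, -5, 0.2, -2.8, 0, -1, 0, 0, -5, 0.2, -2.8, 0, -1, 0, 0, -5, 0.2, -2.8, 0, -1, 0, 0, -5, 0.2, -2.8, 0, -1, 0, 0, -5, 0.2, -2.8, 0, -1, 0, 0, -5, 0.2, -2.8, 0, -1, 0, 0, -5, 0.2, -2.8, 0, -1, 0, 0, -5, 0.2, -2.8, 0, -1, 0, 0, -5, 0.3, -2.8, 0, -1, 0, 0, -5, 0.3, -2.5, 0, -1, 0, 0, -5, 0.2, -1.5, 0, -1, 0, 0, -1.3, 0, -1, 0, -1, 0, 0, 0, 0, 0, 0, -1]

```text
time_s: 46.75
position: [0.4458, -0.1547, 0.1937]
tcp_rot: [[0.982, 0.189, -0.003], [0.189, -0.982, -0.002], [-0.003, 0.001, -1.0]]
force: [-0.5, 0.2, 0.2]
opening: 0.452
```

```bash
python3 - <<'E'
from h import *
st()
c=cap('wrist','w24',None,1.2)
E
```

```text
46.75 [ 0.4458 -0.1547  0.1937] [[0.982, 0.189, -0.003], [0.189, -0.982, -0.002], [-0.003, 0.001, -1.0]] F [-0.5  0.2  0.2] M [-0.02 -0.04  0.01] op 0.452 j [-32.6  21.  105.3  -0.2  53.8  46.6]
```

View pics/w24.png

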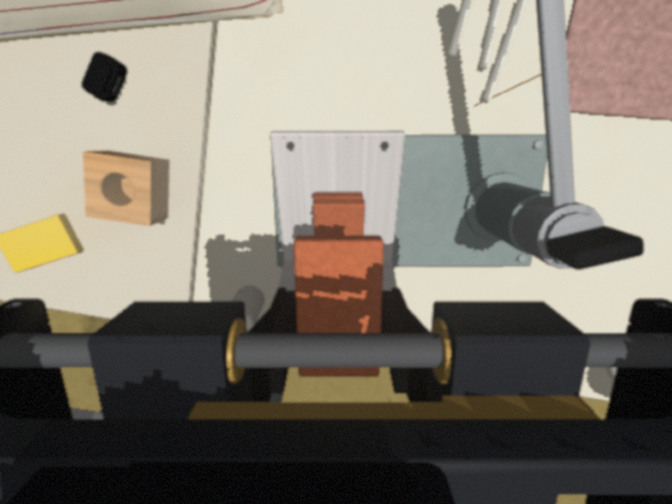

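Emit:
send_rows:
  moves: [0.76, -3.926, 0, 0, 0, -1.4, -1, 0.76, -3.926, 0, 0, 0, -1.4, -1, 0.76, -3.926, 0, 0, 0, -1.4, -1, 0.76, -3.926, 0, 0, 0, -1.4, -1, 0.76, -3.926, 0, 0, 0, -1.4, -1, 0, 0, 0, 0, 0, 0, -1, 0, 0, 0, 0, 0, 0, -1, 0, 0, 0, 0, 0, 0, -1]

```text
time_s: 47.6
position: [0.4484, -0.153, 0.1287]
tcp_rot: [[0.926, 0.194, 0.324], [0.183, -0.981, 0.062], [0.33, 0.002, -0.944]]
force: [0.8, -0.4, 0.1]
opening: 0.453
```

```bash
python3 sh.py; python3 - <<'E'
from sh import *
s=read_state();t=O+.041*xs+.032*n;print(100*(t-np.array(s["position"])))
E
```

```text
47.6 tcp in shelf mm [60.99  1.03 80.7 ] rot err deg (shelf axes) [-0.04  0.74  0.23] F [ 0.7 -0.6 -0.1] M [-0.    0.18 -0.01] op 0.453 j5 [-42.8  25.2 121.   36.3  26.7   4.4]
[-0.18940762 -0.1416463  -5.26007889]
```

Emit:
send_rows:
  moves: [0.22, -0.71, -0.2, -0.2, -0.12, -1, -1, 0, 0, 0, 0, 0, -1.5, -1, 0, 0, 0, 0, 0, -1.5, -1, 0, 0, 0, 0, 0, -0.9, -1, 0, 0, 0, 0, 0, -0.3, -1, 0, 0, 0, 0, 0, 0, -1, 0, 0, 0, 0, 0, 0, -1]

```text
time_s: 48.3
position: [0.4463, -0.1543, 0.0767]
tcp_rot: [[0.922, 0.19, 0.336], [0.178, -0.982, 0.065], [0.343, 0.0, -0.939]]
force: [0.1, 0.1, -0.8]
opening: 0.454
```

```bash
python3 sh.py
```

```text
48.3 tcp in shelf mm [41.01  0.14 32.61] rot err deg (shelf axes) [-0.03 -0.03 -0.02] F [-0.2  0.1 -0.8] M [0.   0.27 0.02] op 0.454 j5 [-43.6  32.8 123.9  55.8  19.7 -17.1]
```

Emit:
send_rows:
  moves: [0, 0, 0, 0.12, 0.024, -0.34, -1, 0, 0, 0, -0.155, -0.03, -0.057, -1, 0, 0, 0, -0.155, -0.03, -0.057, -1, 0, 0, 0, -0.155, -0.03, -0.057, -1, 0, 0, 0, 0, 0, 0, -1, 0, 0, 0, 0, 0, 0, -1]

```text
time_s: 48.9
position: [0.4421, -0.1549, 0.071]
tcp_rot: [[0.923, 0.189, 0.335], [0.177, -0.982, 0.065], [0.342, -0.001, -0.94]]
force: [0.7, -0.5, -1.6]
opening: 0.451
```

```bash
python3 sh.py
```

```text
48.9 tcp in shelf mm [35.07  0.39 28.69] rot err deg (shelf axes) [ 0.02  0.02 -0.11] F [ 0.  -0.6 -1.7] M [-0.04  0.27 -0.01] op 0.451 j5 [-44.1  33.6 124.5  58.9  19.1 -20.7]
```

Emit:
send_rows:
  moves: [0, 0, 0, -0.09, -0.025, -0.034, -1, 0, 0, 0, 0, 0, 0, -1, 0, 0, 0, 0, 0, 0, -1]

```text
time_s: 49.2
position: [0.4413, -0.1551, 0.0706]
tcp_rot: [[0.923, 0.189, 0.335], [0.177, -0.982, 0.065], [0.342, -0.001, -0.94]]
force: [0.6, 0.0, -0.8]
opening: 0.45
```

```bash
python3 sh.py
```

```text
49.2 tcp in shelf mm [34.16  0.32 28.66] rot err deg (shelf axes) [ 0.02  0.02 -0.1 ] F [ 0.3 -0.1 -1. ] M [ 0.04  0.25 -0.01] op 0.45 j5 [-44.2  33.6 124.6  59.2  19.1 -21.2]
```

Emit:
send_rows:
  moves: [0, 0, 0, -0.09, -0.02, -0.034, -1, 0, 0, 0, 0, 0, 0, -1, 0, 0, 0, 0, 0, 0, -1]

```text
time_s: 49.5
position: [0.441, -0.1552, 0.0706]
tcp_rot: [[0.923, 0.189, 0.337], [0.177, -0.982, 0.066], [0.343, -0.001, -0.939]]
force: [4.0, 1.5, 1.0]
opening: 0.459
```

```bash
python3 sh.py
```

```text
49.5 tcp in shelf mm [33.9   0.27 28.69] rot err deg (shelf axes) [ 0.04 -0.06 -0.09] F [ 4.3  0.7 -0.5] M [ 0.16 -0.55 -0.04] op 0.459 j5 [-44.3  33.7 124.7  59.6  19.1 -21.7]
```

Contact with the backstop. Lower onto the stack.

Emit:
send_rows:
  moves: [0, 0, 0, 0.06, 0.01, -0.03, -1, 0, 0, 0, 0.02, 0.004, -0.056, -1, 0, 0, 0, 0, 0, 0, -1]

```text
time_s: 49.8
position: [0.4413, -0.1552, 0.0699]
tcp_rot: [[0.923, 0.189, 0.336], [0.177, -0.982, 0.065], [0.342, -0.0, -0.94]]
force: [1.0, 1.1, 7.3]
opening: 0.45
```

```bash
python3 sh.py
```

```text
49.8 tcp in shelf mm [33.9   0.22 28.04] rot err deg (shelf axes) [-0.02 -0.02 -0.08] F [3.6 0.9 6.4] M [ 0.07 -0.32 -0.02] op 0.45 j5 [-44.3  33.7 124.7  59.8  19.  -21.8]
```

Emit:
send_rows:
  moves: [0, 0, 0, 0, 0, 0, 0.3, 0, 0, 0, 0, 0, 0, 0.3, 0, 0, 0, 0, 0, 0, 0.3, 0, 0, 0, 0, 0, 0, 0.3, 0, 0, 0, 0, 0, 0, 0.3, 0, 0, 0, -0.2, -0.03, 0.5, 0.3, 0, 0, 0, -0.5, -0.1, 1.4, 0.3, 0, 0, 0, -0.7, -0.13, 1.88, 0.3, 0, 0, 0, -1, -0.2, 2.82, 0.3, 0, 0, 0, -1, -0.2, 2.82, 0.3, 0, 0, 0, 0, 0, 0, 0.3, 0, 0, 0, 0, 0, 0, 0.3]

```text
time_s: 51.0
position: [0.4073, -0.162, 0.164]
tcp_rot: [[0.923, 0.188, 0.337], [0.177, -0.982, 0.064], [0.343, 0.001, -0.939]]
force: [0.7, 0.1, -0.4]
opening: 0.649
```

```bash
python3 sh.py; python3 - <<'E'
from h import *
cap('wrist','w25',None,1.4)
cap('side','s25',None,1.4);crop('s25','s25a',(260,120,350,220),6)
cap('top','top25',None,1.4)
E
```

```text
51.0 tcp in shelf mm [3.3530e+01 2.0000e-02 1.2829e+02] rot err deg (shelf axes) [-0.07 -0.03 -0.08] F [ 0.6 -0.  -0.6] M [0.01 0.19 0.01] op 0.649 j5 [-49.   18.7 123.8  34.2  31.8   1.6]
```

View pics/w25.png

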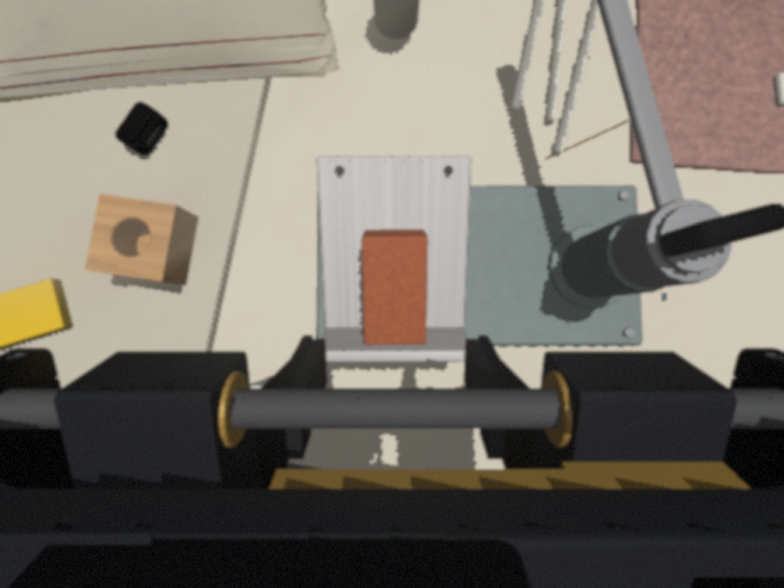

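View pics/s25a.png

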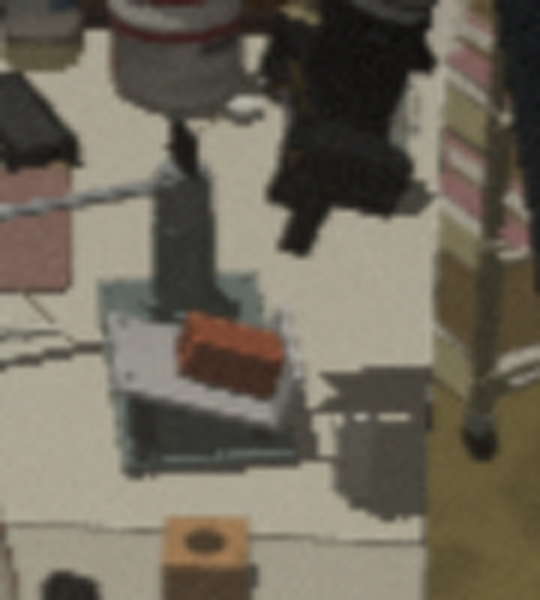

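View pics/top25.png

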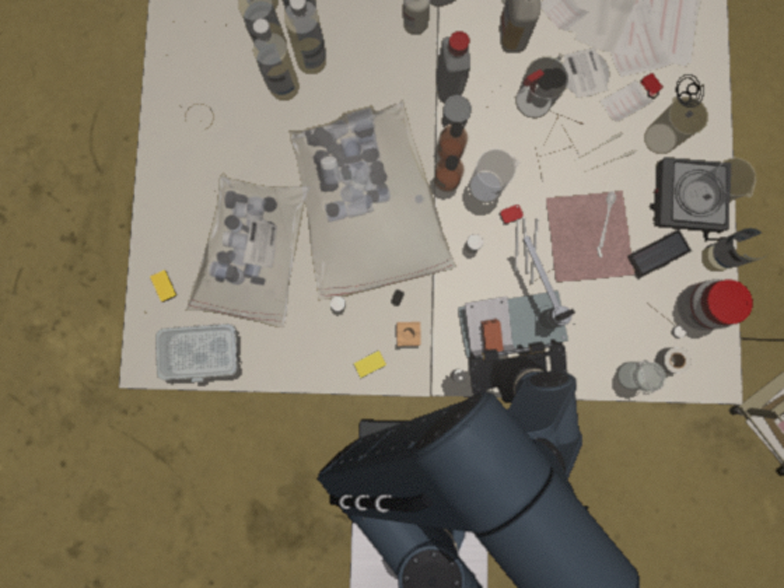

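Emit:
send_rows:
  moves: [-0.76, 3.926, 0, 0, 0, 1.8, 0.3, -0.76, 3.926, 0, 0, 0, 1.8, 0.3, -0.76, 3.926, 0, 0, 0, 1.8, 0.3, -0.76, 3.926, 0, 0, 0, 1.8, 0.3, -0.76, 3.926, 0, 0, 0, 1.8, 0.3, 0, 0, -6.4, 0.4, -0.8, 0, 0.3, 0, 0, -6.4, 0.4, -0.8, 0, 0.3, 0, 0, -6.4, 0.4, -0.8, 0, 0.3, 0, 0, -6.4, 0.4, -0.8, 0, 0.3, 0, 0, -6.4, 0.4, -0.8, 0, 0.3, 0, 0, -6.4, 0.4, -0.8, 0, 0.3, 0, 0, -6.4, 0.4, -0.8, 0, 0.3, 0, 0, -6.4, 0.4, -0.8, 0, 0.3, 0, 0, -6.4, 0.4, -0.8, 0, 0.3, 0, 0, -6.4, 0.4, -0.8, 0, 0.3, 0, 0, -6.4, 0.4, -0.8, 0, 0.3, 0, 0, -6.4, 0.4, -0.8, 0, 0.3, 0, 0, 0, 0, 0, 0, 0.3, 0, 0, 0, 0, 0, 0, 0.3]

```text
time_s: 53.05
position: [0.4551, -0.2566, 0.2506]
tcp_rot: [[0.411, -0.912, 0.002], [-0.912, -0.411, -0.003], [0.004, -0.001, -1.0]]
force: [0.5, 0.0, -0.4]
opening: 0.649
```

```bash
python3 - <<'E'
from h import *
st()
c=cap('wrist','w26',None,1.4)
c=load('w26');p=proj(c,[.4922,-.2977,.15])[0];print(p)
x,y=p.astype(int)
crop('w26','w26a',(x-60,max(0,y-50),x+60,y+50),6);print(x-60,max(0,y-50))
E
```

```text
53.05 [ 0.4551 -0.2566  0.2506] [[0.411, -0.912, 0.002], [-0.912, -0.411, -0.003], [0.004, -0.001, -1.0]] F [ 0.5  0.  -0.4] M [ 0.11 -0.    0.04] op 0.649 j [-41.7  20.2  94.9  -0.   64.6 114.1]
[262.12372997 148.63290386]
202 98
```

View pics/w26.png

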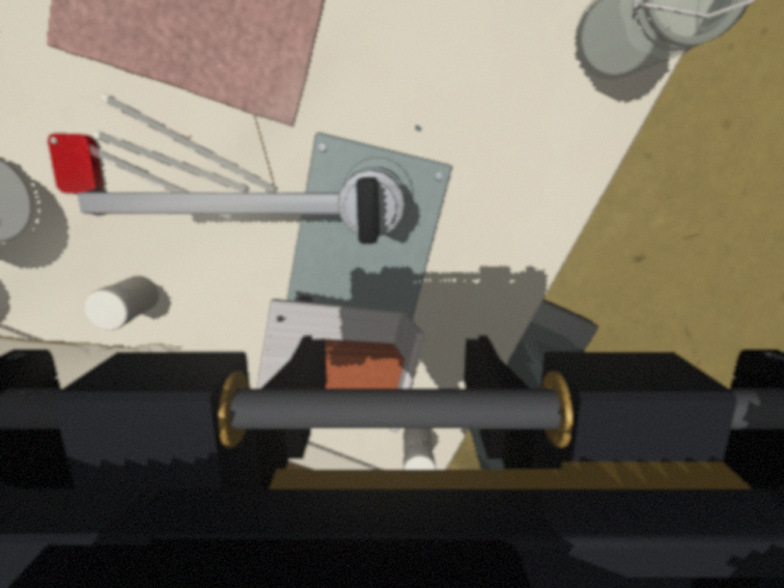

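View pics/w26a.png

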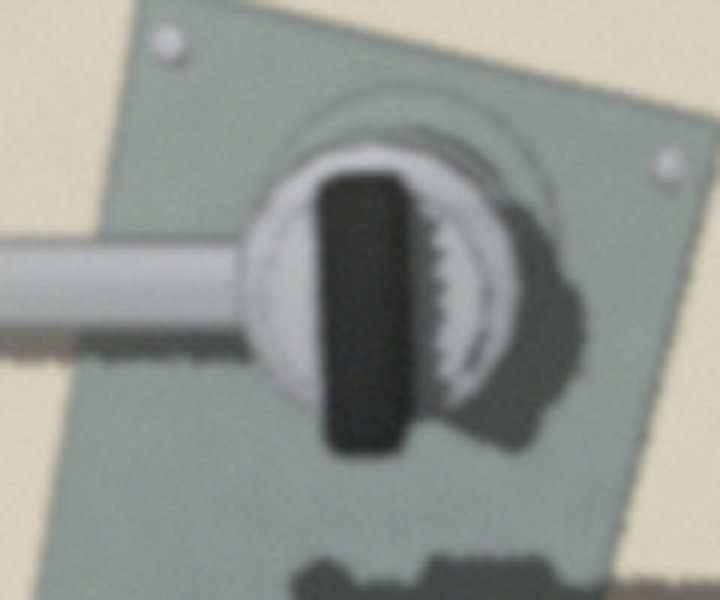

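```bash
python3 - <<'E'
from h import *
c=load('w26')
P=ray(c,np.array([202,98])+(np.array([[322,190],[408,190],[330,452],[405,450]])+.5)/6-.5,.163);print(np.round(P,4),P.mean(0), np.linalg.norm(P[0]-P[2]),np.linalg.norm(P[0]-P[1]))
print(ray(c,np.array([202,98])+(np.array([[245,285],[520,285],[385,143],[385,425]])+.5)/6-.5,.126))
E
```

```text
[[ 0.5027 -0.3106  0.163 ]
 [ 0.4925 -0.3152  0.163 ]
 [ 0.4884 -0.2795  0.163 ]
 [ 0.4792 -0.2839  0.163 ]] [ 0.4906987  -0.29729075  0.163     ] 0.03426737288651357 0.011159742154452118
[[ 0.51025905 -0.2906273   0.126     ]
 [ 0.4723595  -0.30772214  0.126     ]
 [ 0.49918984 -0.31830382  0.126     ]
 [ 0.48250998 -0.27983573  0.126     ]]
```

Emit:
send_rows:
  moves: [0, 0, 0, 1.8, -2, 0, 0, 0, 0, 0, 1.82, -2.04, 0, 0, 0, 0, 0, 0, 0, -2, 0, 0, 0, 0, 0, 0, -3, 0, 0, 0, 0, 0, 0, -3, 0, 0, 0, 0, 0, 0, -2, 0, 0, 0, 0, 0, 0, -1.2, 0, 0, 0, 0, 0, 0, 0, 0, 0, 0, 0, 0, 0, 0, 0]

```text
time_s: 54.0
position: [0.492, -0.2979, 0.1405]
tcp_rot: [[0.409, -0.912, 0.005], [-0.912, -0.409, -0.006], [0.007, -0.002, -1.0]]
force: [0.5, -0.0, 0.8]
opening: 0.498
```

```bash
python3 - <<'E'
from h import *
st()
c=cap('wrist','w27',None,1.2)
E
```

```text
54.0 [ 0.492  -0.2979  0.1405] [[0.409, -0.912, 0.005], [-0.912, -0.409, -0.006], [0.007, -0.002, -1.0]] F [ 0.5 -0.   0.8] M [ 0.06 -0.01  0.02] op 0.498 j [-4.230e+01  3.240e+01  9.410e+01 -1.000e-01  5.310e+01  1.136e+02]
```

View pics/w27.png

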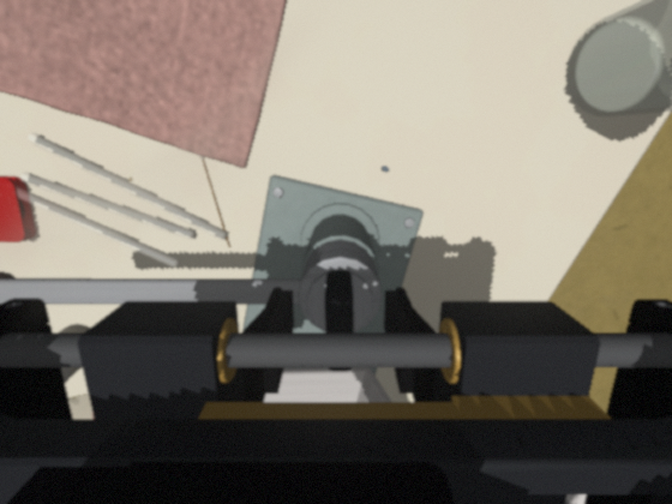

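Emit:
send_rows:
  moves: [0.34, 0.29, 0, -0.05, 0.08, -0.5, 0, 0, 0, 0, 0, 0, 0, 0, 0, 0, 0, 0, 0, 0, -1, 0, 0, 0, 0, 0, 0, -1, 0, 0, 0, 0, 0, 0, -1, 0, 0, 0, 0, 0, 0, -1, 0, 0, 0, 0, 0, 0, -1, 0, 0, 0, 0, 0, 0, -1, 0, 0, 0, 0, 0, 0, -1, 0, 0, 0, 0, 0, 0, -1, 0, 0, 0, 0, 0, 0, -1, 0, 0, 0, 0, 0, 0, -1]

```text
time_s: 55.25
position: [0.4911, -0.297, 0.135]
tcp_rot: [[0.409, -0.913, -0.001], [-0.913, -0.409, 0.001], [-0.001, 0.0, -1.0]]
force: [-0.7, 0.1, 1.1]
opening: 0.137
```

```bash
python3 - <<'E'
from h import *
st()
E
```

```text
55.25 [ 0.4911 -0.297   0.135 ] [[0.409, -0.913, -0.001], [-0.913, -0.409, 0.001], [-0.001, 0.0, -1.0]] F [-0.7  0.1  1.1] M [0.11 0.13 0.02] op 0.137 j [-42.3  32.9  94.2  -0.   53.  113.6]
```

Emit:
send_rows:
  moves: [0, 0, 4, 0, -0.004, 0, -1, 0, 0, 4, 0, -0.004, 0, -1, 0, 0, 4, 0, -0.004, 0, -1, 0, 0, 4, 0, -0.004, 0, -1, 0, 0, 4, 0, -0.004, 0, -1, 0, 0, 4, 0, -0.004, 0, -1, 0, 0, 4, 0, -0.004, 0, -1, 0, 0, 4, 0, -0.004, 0, -1, 0, 0, 4, 0, -0.004, 0, -1, 0, 0, 4, 0, -0.004, 0, -1]

```text
time_s: 56.25
position: [0.4906, -0.2973, 0.1351]
tcp_rot: [[0.901, -0.434, -0.002], [-0.434, -0.901, 0.0], [-0.002, 0.001, -1.0]]
force: [-2.0, -0.7, 1.1]
opening: 0.136
```

```bash
python3 - <<'E'
from h import *
st()
E
```

```text
56.25 [ 0.4906 -0.2973  0.1351] [[0.901, -0.434, -0.002], [-0.434, -0.901, 0.0], [-0.002, 0.001, -1.0]] F [-2.  -0.7  1.1] M [ 0.06  0.35 -0.18] op 0.136 j [-42.3  32.9  94.1  -0.1  53.   73.5]
```

Emit:
send_rows:
  moves: [0, 0, 4, 0, -0.004, 0, -1, 0, 0, 4, 0, -0.004, 0, -1, 0, 0, 4, 0, -0.004, 0, -1, 0, 0, 4, 0, -0.004, 0, -1, 0, 0, 4, 0, -0.004, 0, -1, 0, 0, 4, 0, -0.004, 0, -1, 0, 0, 4, 0, -0.004, 0, -1, 0, 0, 4, 0, -0.004, 0, -1, 0, 0, 4, 0, -0.004, 0, -1, 0, 0, 4, 0, -0.004, 0, -1, 0, 0, 0, 0, 0, 0, -1]

```text
time_s: 57.35
position: [0.4905, -0.298, 0.1351]
tcp_rot: [[0.97, 0.244, -0.002], [0.244, -0.97, -0.001], [-0.002, 0.0, -1.0]]
force: [-2.4, -1.3, 1.7]
opening: 0.136
```

```bash
python3 - <<'E'
from h import *
st()
c=cap('wrist','w28',None,1.2)
E
```

```text
57.35 [ 0.4905 -0.298   0.1351] [[0.97, 0.244, -0.002], [0.244, -0.97, -0.001], [-0.002, 0.0, -1.0]] F [-2.4 -1.3  1.7] M [-0.21  0.56  0.01] op 0.136 j [-42.4  32.9  94.1  -0.1  53.   33.6]
```

View pics/w28.png

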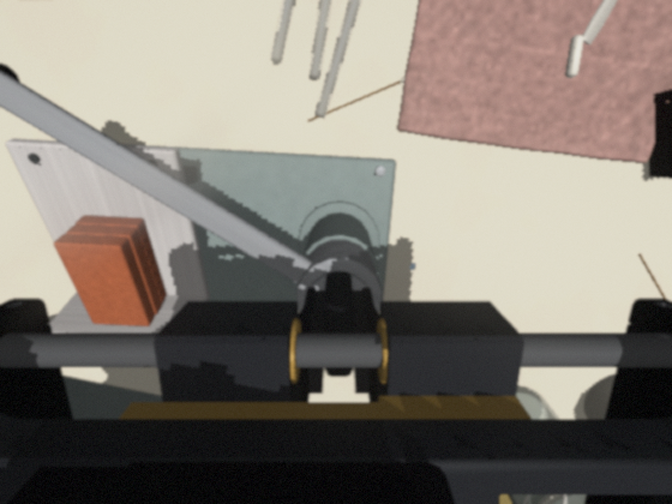

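Emit:
send_rows:
  moves: [0, 0, 4, 0, -0.004, 0, -1, 0, 0, 4, 0, -0.004, 0, -1, 0, 0, 4, 0, -0.004, 0, -1, 0, 0, 4, 0, -0.004, 0, -1, 0, 0, 4, 0, -0.004, 0, -1, 0, 0, 3, 0, -0.004, 0, -1, 0, 0, 2, 0, 0, 0, -1, 0, 0, 0, 0, 0, 0, -1]

```text
time_s: 58.2
position: [0.4906, -0.2984, 0.1351]
tcp_rot: [[0.777, 0.63, -0.001], [0.63, -0.777, -0.002], [-0.002, 0.0, -1.0]]
force: [-3.9, -1.4, 1.8]
opening: 0.135
```

```bash
python3 - <<'E'
from h import *
st()
c=cap('wrist','w29',None,1.2)
E
```

```text
58.2 [ 0.4906 -0.2984  0.1351] [[0.777, 0.63, -0.001], [0.63, -0.777, -0.002], [-0.002, 0.0, -1.0]] F [-3.9 -1.4  1.8] M [-0.4   0.63 -0.02] op 0.135 j [-42.4  32.9  94.1  -0.1  52.9   8.6]
```

View pics/w29.png

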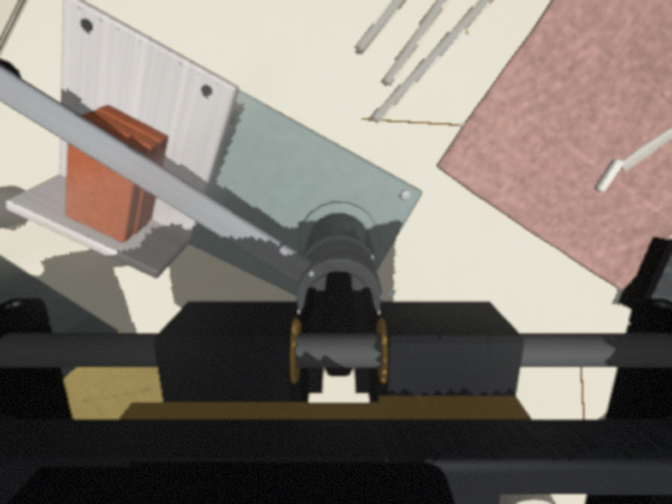

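```bash
cat > keeper.py <<'E'
from h import *
import sys
fn=sys.argv[1]; s=float(sys.argv[2]); pts=np.array(eval(sys.argv[3]),float)/s
c=load(fn)
P=ray(c,pts,.124)
for i in range(0,len(P),2):
    d=P[i]-P[i+1]; d=d if d[1]>0 else -d
    a=np.degrees(np.arctan2(d[1],d[0])); print(np.round(P[i:i+2],4).tolist(),a,'keeper deg',100.96-a,'rad',np.radians(100.96-a))
E
python3 - <<'E'
from h import *
crop('w29','w29a',(0,40,260,240),3)
E
```

```text
(no output)
```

View pics/w29a.png

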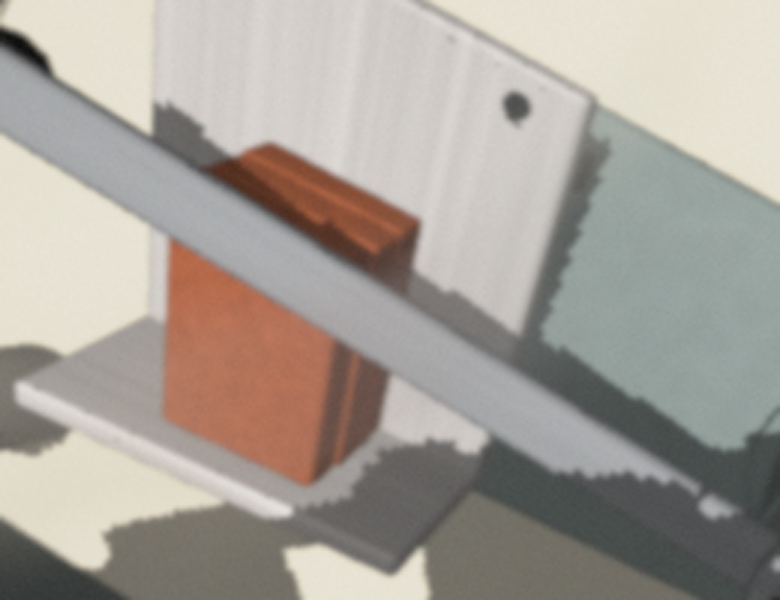

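```bash
python3 keeper.py w29 3 "[(45,72+120),(690,480+120),(0,128+120),(380,362+120)]"; python3 keeper.py w28 1.2 "[(30,85),(290,250)]"; python3 keeper.py w2 1.4 "[(10,124),(378,160),(10,150),(378,187)]"
```

```text
[[0.4856, -0.1285, 0.124], [0.4967, -0.2556, 0.124]] 95.01781216098306 keeper deg 5.942187839016938 rad 0.10371074256281235
[[0.4725, -0.1264, 0.124], [0.4789, -0.198, 0.124]] 95.11610918271246 keeper deg 5.84389081728753 rad 0.10199513588872976
[[0.5555, -0.1467, 0.124], [0.5109, -0.2692, 0.124]] 69.97245488435894 keeper deg 30.987545115641055 rad 0.5408346893782234
[[0.4738, -0.1131, 0.124], [0.4956, -0.277, 0.124]] 97.5625568447777 keeper deg 3.397443155222291 rad 0.059296569207973764
[[0.4624, -0.1129, 0.124], [0.4838, -0.2795, 0.124]] 97.32168533568777 keeper deg 3.638314664312219 rad 0.06350057011584045
```

Emit:
send_rows:
  moves: [0, 0, 2, 0, 0, 0, -1, 0, 0, 2, 0, 0, 0, -1, 0, 0, 1.5, 0, 0, 0, -1, 0, 0, 0, 0, 0, 0, -1, 0, 0, 0, 0, 0, 0, -1]

```text
time_s: 58.75
position: [0.4907, -0.2985, 0.1351]
tcp_rot: [[0.712, 0.702, -0.001], [0.702, -0.712, -0.002], [-0.002, 0.0, -1.0]]
force: [-3.9, -3.3, 1.7]
opening: 0.133
```

```bash
python3 - <<'E'
from h import *
st()
c=cap('wrist','w30',None,1.2); crop('w30','w30a',(0,40,260,240),3)
E
```

```text
58.75 [ 0.4907 -0.2985  0.1351] [[0.712, 0.702, -0.001], [0.702, -0.712, -0.002], [-0.002, 0.0, -1.0]] F [-3.9 -3.3  1.7] M [-0.62  0.77 -0.03] op 0.133 j [-42.4  32.9  94.1  -0.1  52.9   3.1]
```

View pics/w30a.png

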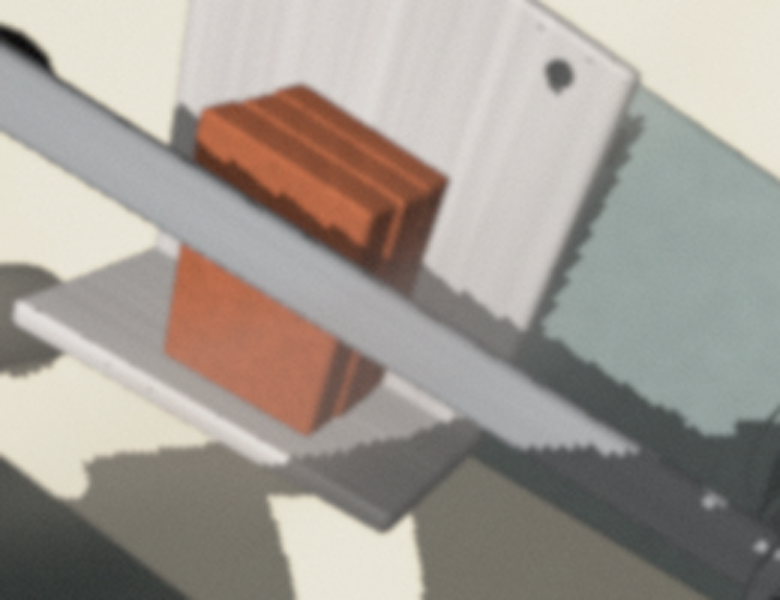

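```bash
python3 keeper.py w30 3 "[(50,72+120),(690,478+120),(0,130+120),(380,364+120)]"
```

```text
[[0.4699, -0.1305, 0.124], [0.493, -0.2551, 0.124]] 100.48301446202098 keeper deg 0.47698553797901866 rad 0.008324968122130336
[[0.4558, -0.1292, 0.124], [0.4691, -0.1999, 0.124]] 100.62433056658458 keeper deg 0.33566943341541844 rad 0.005858536811402927
```

Emit:
send_rows:
  moves: [0, 0, 0, -0.03, -0.03, 0, -1, 0, 0, 0, 0, 0, 0, -0.2, 0, 0, 0, 0, 0, 0, -0.2, 0, 0, 0, 0, 0, 0, -0.2, 0, 0, 0, 0, 0, 0, -0.2, 0, 0, 0, 0, 0, 0, -0.2, 0, 0, 0, 0, 0, 0, -0.2, 0, 0, 0, 0, 0, 0.5, -0.2, 0, 0, 0, 0, 0, 1.5, -0.2, 0, 0, 0, 0, 0, 3, 0, 0, 0, 0, 0, 0, 3, 0, 0, 0, 0, 0, 0, 3, 0, 0, 0, -3, -1, 0, 0, 0, 0, 0, -3, -2, 1, 0, 0, 0, 0, -3, -2, 2, 0, 0, 0, 0, -3, -2, 1.5, 0, 0, 0, 0, -3, -1, 1, 0, 0, 0, 0, 0, 0, 0, 0, 0, 0, 0, 0, 0, 0, 0]

```text
invalid input
```

```bash
python3 - <<'E'
from h import *
st()
c=cap('wrist','w31',None,1.4)
cap('side','s31');crop('s31','s31a',(230,120,350,220),6)
cap('top','top31',None,1.4)
E
```

```text
58.8 [ 0.4907 -0.2985  0.1351] [[0.712, 0.702, -0.001], [0.702, -0.712, -0.002], [-0.002, 0.0, -1.0]] F [-4.2 -2.8  2.6] M [-0.58  0.79 -0.04] op 0.135 j [-42.4  32.9  94.1  -0.1  52.9   3.1]
```

View pics/w31.png

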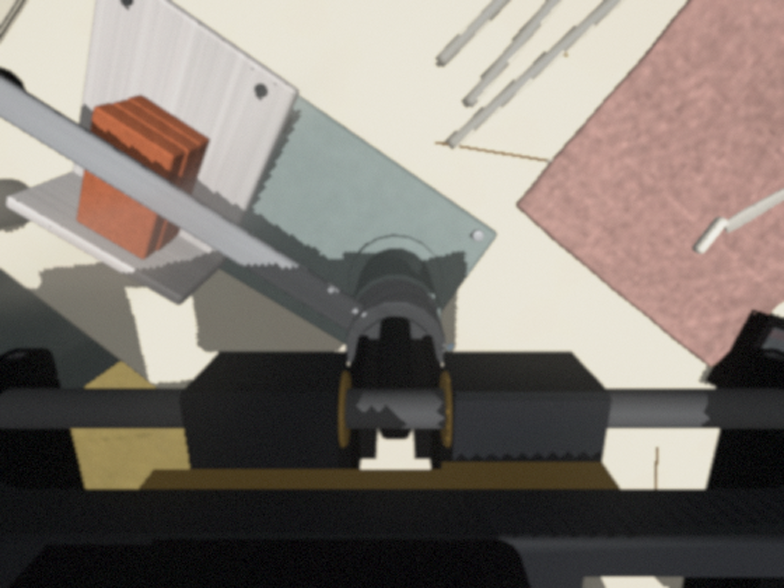

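View pics/s31a.png

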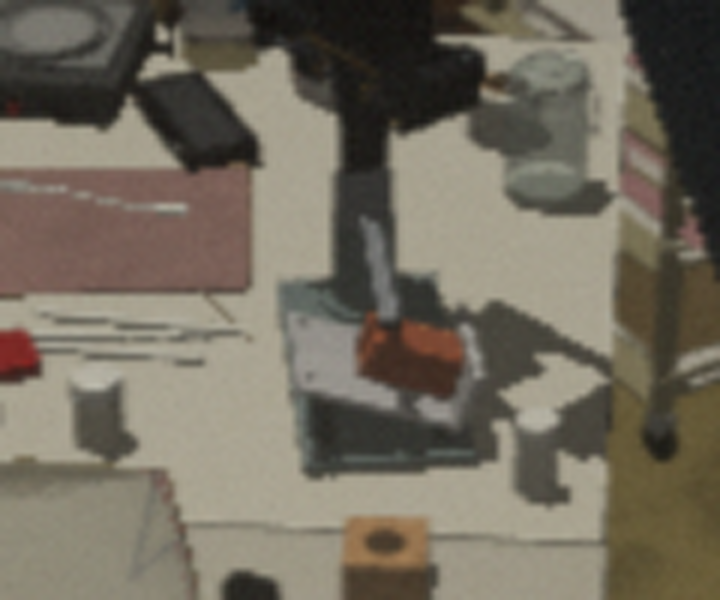

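View pics/top31.png

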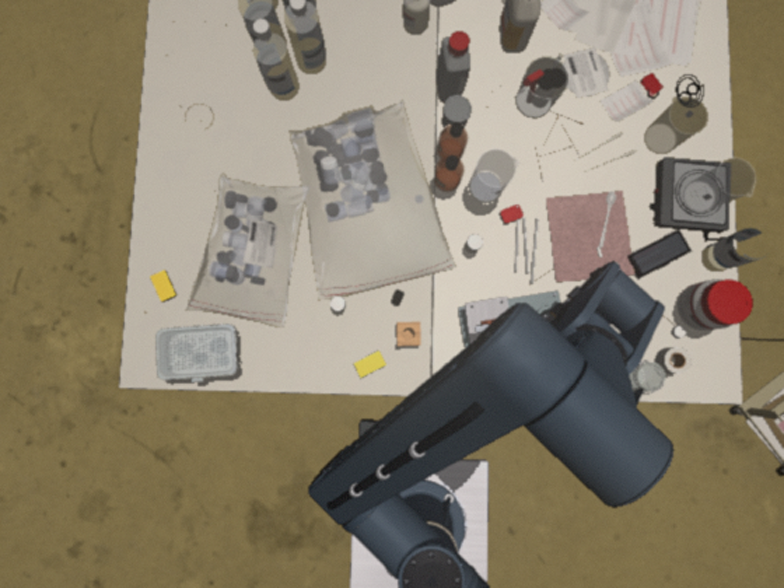

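Emit:
send_rows:
  moves: [0, 0, 0, -0.03, -0.03, 0, -1, 0, 0, 0, 0, 0, 0, -0.2, 0, 0, 0, 0, 0, 0, -0.2, 0, 0, 0, 0, 0, 0, -0.2, 0, 0, 0, 0, 0, 0, -0.2, 0, 0, 0, 0, 0, 0, -0.2, 0, 0, 0, 0, 0, 0, -0.2, 0, 0, 0, 0, 0, 0.5, -0.2, 0, 0, 0, 0, 0, 1.5, -0.2, 0, 0, 0, 0, 0, 3, 0, 0, 0, 0, 0, 0, 3, 0, 0, 0, 0, 0, 0, 3, 0, 0, 0, 0, -1.5, -1.5, 1, 0, 0, 0, 0, -1.5, -1.5, 0, 0, 0, 0, 0, -1.5, -1.5, 0, 0, 0, 0, 0, 0, 0, 0, 0, 0, 0, 0, 0, 0, 0, 0]

```text
time_s: 60.65
position: [0.4458, -0.3433, 0.2553]
tcp_rot: [[0.713, 0.701, 0.0], [0.701, -0.713, -0.001], [-0.0, 0.001, -1.0]]
force: [0.8, -0.0, -0.3]
opening: 0.501
```

```bash
python3 - <<'E'
from h import *
st()
c=cap('wrist','w32',None,1.4)
E
```

```text
60.65 [ 0.4458 -0.3433  0.2553] [[0.713, 0.701, 0.0], [0.701, -0.713, -0.001], [-0.0, 0.001, -1.0]] F [ 0.8 -0.  -0.3] M [-0.   -0.03 -0.07] op 0.501 j [-49.   23.2  89.   -0.   67.7  -3.5]
```

View pics/w32.png

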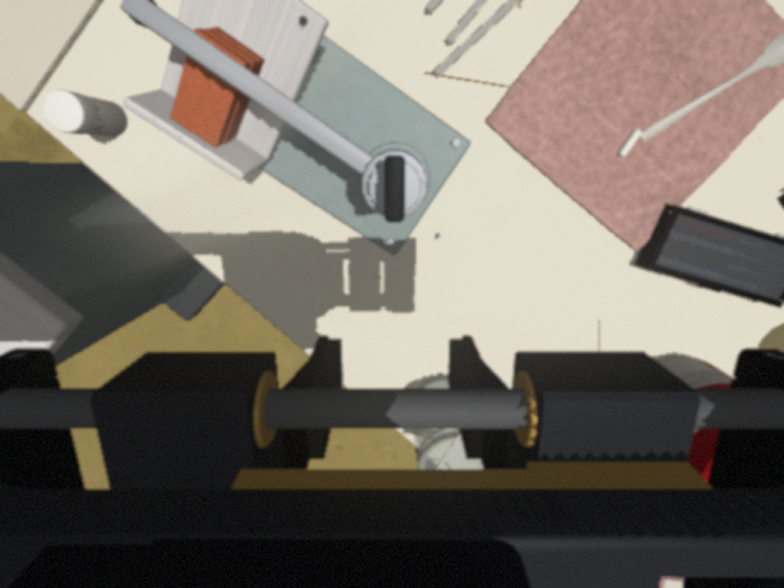

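```bash
python3 - <<'E'
from h import *
crop('w32','w32a',(85,0,325,180),3.3)
E
python3 keeper.py w32 1.4 "[(150,5),(380,148),(128,13),(360,166)]"
```

```text
[[0.4642, -0.1239, 0.124], [0.5016, -0.2758, 0.124]] 103.83452075042783 keeper deg -2.874520750427834 rad -0.05016985151186391
[[0.4517, -0.1171, 0.124], [0.4846, -0.2743, 0.124]] 101.81355803496702 keeper deg -0.8535580349670226 rad -0.014897398067027435
```

View pics/w32a.png

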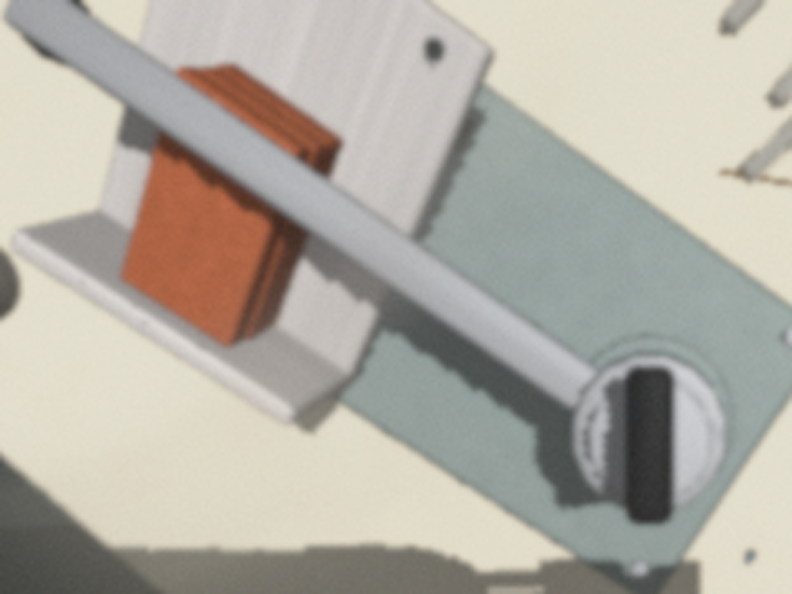

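```bash
python3 - <<'E'
from rig import hand_in
print(hand_in())
E
```

```text
the job is handed in; nothing more can be done
None
```

I finished the job and handed it in at about 61 s of the 210 s allowed. I have no verdict, because the hand-in reports none.

- **Key:** I took it from the stand and put it into the hub with its flat facing the bore's brass flat, at about 24° in world axes. It dropped fully home with the keeper still over the shelf. The tool stopped with contact force at the height expected for the collar lying on the rim.
- **Keeper out:** I turned the key clockwise until the keeper read about 1.34 rad in the image, past the 1.0 needed.
- **Tiles:** The cameras showed three clay tiles and no fourth. The yellow look-alikes and the small red lids were left alone. Each tile went onto the shelf on a tool tilted 20°. I slid each one until a 3–5 N push showed contact with the backstop, then lowered it until it seated.
- **Keeper back:** I took hold of the key again and turned the keeper back, then opened the gripper and backed away.

**Last checks:**
- **Keeper:** It measured about 0.006–0.008 rad while I still held the key. A rougher reading after letting go gave -0.015 to -0.05 rad, which I put down to coarse pixel picks at its stop.
- **Stack and key:** The last picture shows the stack square against the backstop under the keeper, and the key still seated in the hub.
- **Bystanders:** The pots and the clip look to be where they started; I judged that by eye and did not measure it. The pot next to the rack was hidden by the arm in the last overhead picture, but the last close-up shows it standing.
- **Forces:** Contact forces stayed below about 10 N in every reading I took. The wrist saw sideways loads of up to about 5 N while turning the key.

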